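Unload the wedged sample cells from the spectrometer's sample station

TASK

Lift the clear hood of the sample station gently all the way back onto its stop, then take out every sample cell (two to four are in) and put them in the loose steel tray, standing or lying wholly inside it. The cells are jammed between stiff jaws in their wells, so rock each one over to both sides, towards and away from the hood's hinge, before pulling it straight up, and do not drop it. When all are in the tray, lower the hood gently until fully shut; leave the jar, the beaker and the blue box alone.

Things in the scene. Friction and masses are not known exactly. Their poses are not given: they have to be found in the camera images.
- station: Sample station fixed to the bench: light grey base 150 (x) by 290 (y) by 50 mm high; origin on the bench under the middle of the row of wells (the base spans x = -65 to +85 mm). +x points to the hood's hinge. Four wells in its top at x = 0, y = -90, -30, 30, 90 mm (wells 1 to 4), each opening 36 (x) by 29 (y) mm. A cell's foot is out of the base once over 50 mm above the bench.
- well1 (a point): Top of the steel rib in well 1, under the middle of cell1's foot, 22 mm above the bench (wells 2 to 4 are alike). The rib is 8 mm wide, runs along the station's y, and the cell can tip on it towards +x and -x. A cell in a well stands with its top 57 mm above the base.
- well2 (a point): Like well1, for cell2. In every well two steel jaws, 32.5 to 46 mm above the bench, touch the stem from -x and +x and overhang the foot by 3.3 mm on each side: pulled straight, a cell rises about 4 mm and is then locked.
- well3 (a point): Like well1, for cell3. Each jaw slides back up to 6 mm along the station's x against about 10 N of friction, and stays there. Tipping a cell on its rib by about 0.27 rad (15 degrees) to +x, then to -x (the head goes some 20 mm either way) pushes both jaws back.
- well4 (a point): Like well1, for cell4. With both jaws pushed back and the cell upright again over the middle of the rib, it comes straight out with 2 to 3 mm to spare on either side; if it still catches, rock it again.
- hood (a joint): Opening of the clear hood, rad: 0 = shut (as at the start), grows as the front edge rises, 1.8 = on its stop. Hinge axis along the station's y through point hood_hinge. 115 (x) by 272 (y) by 63 mm high, about 0.3 kg, covers all cells when shut. It balances at about 1.0 rad and falls shut or open from there; the hinge is only lightly damped, so a hood let go far from its stop bangs.
- hood_hinge (a point): Point of the station on the hood's hinge axis, at the middle of its length: 75 mm along the station's +x from its origin, 54 mm above the bench.
- hood_bar (a point): Middle of the hood's steel pull bar, which moves with the hood: round, 10 mm thick, 118 mm long, parallel to the hinge; when shut 165 mm from the hinge axis towards the station's -x and 55 mm above it. Two thin arms 110 mm apart hold it, with a 45 mm gap between bar and hood front, so it can be pinched from above and turns in the fingers.
- cell1: Sample cell, one of four alike, 85 mm tall, about 80 g; may be absent. Origin at the centre of the foot underside, z towards the head. Aluminium foot 21 (x) by 26 (y) by 6 mm; aluminium stem 14 (x) by 22 (y) mm with a glass window; black head 18 (x) by 24 (y), from 61 to 85 mm up, to grip by. Starts wedged upright in well 1, axes parallel to the station's.
- cell1_top (a point): Centre of the top of cell1's head, 85 mm above its origin.
- cell2: Sample cell, one of four alike, 85 mm tall, about 80 g; may be absent. Origin at the centre of the foot underside, z towards the head. Aluminium foot 21 (x) by 26 (y) by 6 mm; aluminium stem 14 (x) by 22 (y) mm with a glass window; black head 18 (x) by 24 (y), from 61 to 85 mm up, to grip by. Starts wedged upright in well 2, axes parallel to the station's.
- cell2_top (a point): Centre of the top of cell2's head, 85 mm above its origin.
- cell3: Sample cell, one of four alike, 85 mm tall, about 80 g; may be absent. Origin at the centre of the foot underside, z towards the head. Aluminium foot 21 (x) by 26 (y) by 6 mm; aluminium stem 14 (x) by 22 (y) mm with a glass window; black head 18 (x) by 24 (y), from 61 to 85 mm up, to grip by. Starts wedged upright in well 3, axes parallel to the station's.
- cell3_top (a point): Centre of the top of cell3's head, 85 mm above its origin.
- cell4: Sample cell, one of four alike, 85 mm tall, about 80 g; may be absent. Origin at the centre of the foot underside, z towards the head. Aluminium foot 21 (x) by 26 (y) by 6 mm; aluminium stem 14 (x) by 22 (y) mm with a glass window; black head 18 (x) by 24 (y), from 61 to 85 mm up, to grip by. Starts wedged upright in well 4, axes parallel to the station's.
- cell4_top (a point): Centre of the top of cell4's head, 85 mm above its origin.
- tray: Loose open steel tray 180 mm (x) by 160 mm (y) by 30 mm high, walls and floor about 4 mm, 0.5 kg; empty at the start. Origin at the centre of its underside. It may be knocked aside by a few centimetres.
- jar: Bystander: amber glass jar with white cap, 56 mm wide, 85 mm tall, origin at the centre of its underside.
- beaker: Bystander: open glass beaker, 60 mm wide, 80 mm tall, origin at the centre of its underside.
- tipbox: Bystander: closed blue plastic box 60 (x) by 100 (y) by 50 mm, origin at the centre of its underside.
Mind the look-alikes: they are no part of the job. What is shaped like the tray but black or pink is not meant.

How it is judged:
By the outcome, as a careful person would: the job done as asked, in the order asked, and still so for the second after the job is handed in, with the robot touching nothing.
Of cell1, cell2, cell3, cell4 only 2 to 4 are there at a start; the rules pass over those that are not, and their reading is None.
At some moment in a run one of tray may be knocked a few centimetres aside while the robot is not near it.
It also fails if it takes over 210 s, if anything falls off the work surface, if the arm or the gripper's body presses on something with over 40 N, if the wrist force passes 120 N, or if a joint passes its speed limit or range.

ROBOT

A 7-joint arm with a two-finger parallel gripper is mounted at the origin on the work surface. World frame = base frame: x ahead of the robot, y to its left, z up, the work surface at z = 0. Lengths are in m, angles in rad, forces in N, time in s.
With the tool pointing down it reaches from about 0.35 to 0.9 m from the base axis. Payload 8.1 kg.
Tool frame: the origin (TCP) lies at the centre of the arm's flange, where the gripper is bolted on; the fingertips stand 178 mm ahead of it and the grasp point (between the pads) lies 159 mm ahead of it; x points along the fingers, z is the direction in which the jaws open and shut, and the axes are right-handed (so a half turn about x gives the same grasp; the last joint's range is limited). The gripper opens to 92 mm and grips with 3 to 60 N. Pads are 19 mm wide; open, the fingers measure 130 mm over their backs; the gripper's body (75 mm by 190 mm) begins 47 mm behind the grasp point.
Start: joints at [-1.211, 0.434, 0.025, 1.573, -0.012, 1.134, -0.075], TCP at [0.279, 0.559, 0.405] pointing down, gripper open.
Joint ranges: [-2.62, 2.62], [-0.44, 2.09], [-1.27, 1.32], [0.08, 2.57], [-1.32, 4.46], [0.12, 2], [-2.74, 2.74]. Speed limits (rad/s): [2.22, 2.22, 3.01, 3.01, 3.14, 3.14, 3.14].

INTERFACE

Orientations are given as a rotation vector (axis times angle).
In Python, from cell import arm, get_image, search_frame, pinpoint gives the robot as it stands.
- The arm moves only by the tool arm_command, never from a script. Its argument "motion" is a list of rows, each a list of 7 numbers: the finger opening in mm, from 0 to 91.8, then the shift along the tool's x, y, z in mm, then the turn, a rotation vector about the tool's x, y, z in degrees. In form: [[fingers, x, y, z, ax, ay, az], ...]. A call has 1 to 5 rows; each row shifts and turns the commanded pose from where the row before left it, along the tool's axes as they then stand; what a row does not reach is not made up. A row lasts 1/8 s, in which the tool goes at most 62.5 mm and 10.7 degrees, less where a joint would pass 70% of its speed; a pose out of reach is approached as far as the arm can. A call with a gripper value outside its range is refused whole. The fingers move at their own pace and stop on an object; "newtons" is the grip in N (left out, the last holds). Time passes only in rows, so rows that do not move let the fingers close. It gives the time, the measured TCP pose, the force and the opening at its end, in the units of the state.
- arm.observe(): the state, without advancing time (a new reading comes with each control period).
- get_image(name): name is "scene" or "top" or "wrist"; returns a dict with "frame" (400x640x3 uint8, red, green, blue), "range_z" (400x640 float32, m along the optical axis (not along the pixel's ray), 0 where there is no reading), "K" (3x3 intrinsics, pixels), "origin" and "rotation" of the camera in the world; the wrist camera has in their place "tool_from_camera" (4x4, takes a point from camera to tool coordinates, whose origin is the TCP and whose axes are the tool frame's). Camera axes: x right, y down, z forward; pixel columns grow to the right and rows downward; lengths in m; the calibration is good to about 2 mm. The wrist camera is an equidistant fisheye: a pixel r from the principal point sees the ray r / f radians off the axis. A picture is of the moment at which its call begins: read the wrist's pose just before it.
- arm.sign_off(): hands the job in, once; it reports no verdict.
Trained networks look in the newest picture that a camera, given by its name, has taken for a name from the list of things; names that differ only in an ending like _2 or _b are one class to them, and where a whole thing is asked for, a point or a joint stands for the part that bears it (a point fixed in the world has none). Each returns a list of dicts, best first, with "p" (0 to 1); they miss things now and then, are a little off and sometimes report something else, mostly with a low value. They report only what shows in the picture. A call takes as long as a camera call. They do not tell look-alikes from the thing itself.
- search_frame(camera, target): "point" ([x, y, z] in m, in world coordinates, good to about 4 mm: the middle of the surface that is visible of it).
- pinpoint(camera, target): "point" ([x, y, z] in m, in world coordinates, good to about 4 mm: a listed point, or the origin of a listed thing).
The state is a dict: "clock": time; "joints": joint angles; "dq": joint speeds; "joint_efforts": joint torques, N m; "position": TCP position; "ee_rot": TCP orientation; "force": force on the tool from outside, world axes, zero at the start; "ft_torque": the same for the moment, N m; "width": opening from 0.0 (shut) to 1.0 (fully open).
Only numpy, scipy, OpenCV 4.12 (cv2) and the standard library are available. Lean on these libraries where they do the work, as an engineer would, in place of code of your own. Each camera call takes 0.05 s, during which the arm holds its last target. There are 200 camera calls.

## Working session

There is one attempt and no reset: what is moved stays moved. The work goes in short steps, Python scripts to look and compute and a tool call to move; the robot and the scene stay as the last step left them, time stands still between calls to the robot, and variables do not carry over. Pictures are saved under pics/ and viewed, about 12 in all and at most 16, crops included, and the job is handed in when it is done.

Besides the shell and the picture viewer there is one more tool, called after ">>>" by a JSON object that holds its "api" and its "payload". arm_command: Moves the arm, as the interface text tells. Its arguments: {"type":"object","properties":{"motion":{"type":"array"},"newtons":{"type":"number"}},"required":["motion"]}

```bash
ls; mkdir -p pics
python3 - <<'E'
from cell import arm,get_image,search_frame,pinpoint
import cv2,numpy as np
s=arm.observe();print({k:np.round(v,3) for k,v in s.items()})
for c in("scene","top"):
    i=get_image(c);cv2.imwrite(f"pics/{c}0.png",i["frame"][:,:,::-1])
    print(c,np.round(i["origin"],3),np.round(i["rotation"],3).tolist(),i["K"].tolist())
    for t in("station","hood_hinge","hood_bar","cell1_top","cell2_top","cell3_top","cell4_top","well1","well2","well3","well4","tray","jar","beaker","tipbox"):
        print(t,[(np.round(d["point"],3).tolist(),round(d["p"],2)) for d in pinpoint(c,t)[:3]])
E
```

```text
pics
{'clock': np.float64(0.0), 'joints': array([-1.211,  0.435,  0.025,  1.574, -0.012,  1.134, -0.075]), 'dq': array([ 0.001, -0.001,  0.001, -0.   ,  0.001, -0.001, -0.   ]), 'joint_efforts': array([ 0.0000e+00, -6.6786e+01,  9.8500e-01, -3.1445e+01, -6.1000e-02,
        4.3000e-02,  0.0000e+00]), 'position': array([0.279, 0.559, 0.404]), 'ee_rot': array([-0.863,  1.395,  0.861]), 'force': array([ 1.079, -0.07 ,  0.566]), 'ft_torque': array([-0.001,  0.033, -0.01 ]), 'width': np.float64(0.998)}
scene [1.301 0.627 0.813] [-1.056, -2.261, 1.196] [[422.14475356704133, 0.0, 323.76229332226603], [0.0, 422.14475356704133, 206.96203350349572], [0.0, 0.0, 1.0]]
station [([0.543, 0.088, 0.004], 0.69)]
hood_hinge [([0.614, 0.095, 0.055], 0.87)]
hood_bar [([0.45, 0.081, 0.112], 0.59)]
cell1_top [([0.409, 0.471, 0.002], 0.45)]
cell2_top [([0.545, 0.06, 0.028], 0.56)]
cell3_top []
cell4_top []
well1 [([0.546, 0.06, 0.024], 0.85), ([0.548, -0.0, 0.022], 0.84), ([0.53, 0.177, 0.026], 0.77)]
well2 [([0.546, 0.06, 0.024], 0.85), ([0.548, -0.0, 0.022], 0.84), ([0.53, 0.177, 0.026], 0.77)]
well3 [([
[... 348 characters left out ...]
001], 0.78), ([0.453, 0.081, 0.11], 0.63), ([0.534, 0.178, 0.024], 0.61)]
tipbox [([0.71, -0.273, 0.0], 0.86)]
top [ 0.45  -0.068  1.327] [-2.203, 2.174, -0.059] [[420.9118505417956, 0.0, 320.3056992582499], [0.0, 420.9118505417956, 194.69026827364377], [0.0, 0.0, 1.0]]
station [([0.542, 0.091, 0.001], 0.65), ([0.412, 0.468, 0.002], 0.33)]
hood_hinge []
hood_bar [([0.449, 0.078, 0.107], 0.79)]
cell1_top []
cell2_top [([0.44, -0.332, 0.001], 0.24)]
cell3_top []
cell4_top []
well1 []
well2 []
well3 []
well4 []
tray [([0.669, -0.505, 0.0], 0.83), ([0.358, -0.586, 0.001], 0.79), ([0.439, -0.333, -0.002], 0.66)]
jar [([0.628, 0.47, -0.001], 0.59)]
beaker []
tipbox [([0.709, -0.28, -0.006], 0.67)]
```

View pics/scene0.png

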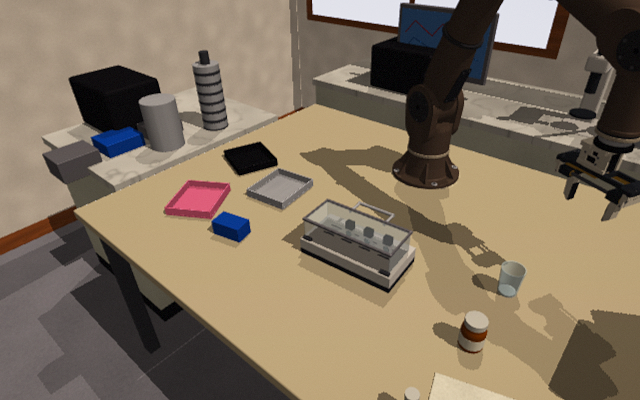

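View pics/top0.png

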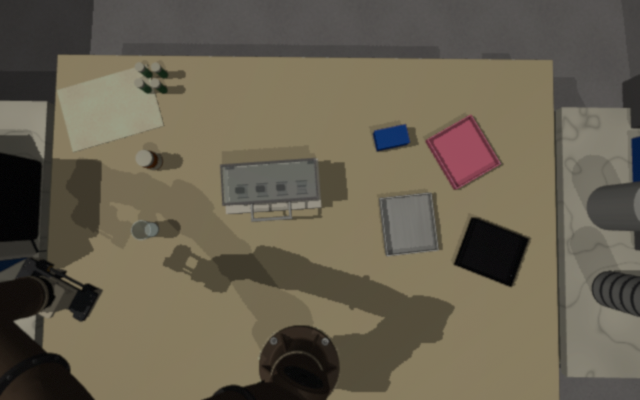

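The scene picture shows the shut hood at (355,230) with three heads under it, and the grey tray at (280,187) beside black and pink look-alikes. In the top picture the heads are at (240,188), (260,188) and (281,187), the fourth well at (301,186) looks empty, and the tray is at (410,223). Next I'll refine the yaws from depth and move.

```bash
cat > h.py <<'E'
from cell import arm,get_image,search_frame,pinpoint
import cv2,numpy as np
from scipy.spatial.transform import Rotation as R
def cloud(c):
    i=get_image(c);z=i["range_z"];K=i["K"];v,u=np.indices(z.shape)
    rot=np.array(i["rotation"]);M=rot if rot.shape==(3,3) else R.from_rotvec(rot).as_matrix()
    P=np.stack([(u-K[0,2])/K[0,0]*z,(v-K[1,2])/K[1,1]*z,z],-1)@M.T+i["origin"]
    P[z==0]=np.nan
    return P,i
def tool(yaw):
    "tool down, jaw axis (tool z) along world direction yaw"
    x=np.array([0,0,-1.]);z=np.array([np.cos(yaw),np.sin(yaw),0]);return np.stack([x,np.cross(z,x),z],1)
def plan(M,grasp,cur=None):
    "rows' total: shift in current tool axes mm, then turn deg; cur=(M,p) of TCP"
    s=arm.observe()
    if cur is None: cur=(R.from_rotvec(s["ee_rot"]).as_matrix(),np.array(s["position"]))
    p=np.array(grasp)-M@[.159,0,0]
    print("shift mm",np.round(1e3*cur[0].T@(p-cur[1]),1),"turn deg",np.round(np.degrees(R.from_matrix(cur[0].T@M).as_rotvec()),2))
    return M,p
def st():
    s=arm.observe();M=R.from_rotvec(s["ee_rot"]).as_matrix()
    print("t",round(s["clock"],2),"tcp",np.round(s["position"],4),"grasp",np.round(s["position"]+M@[.159,0,0],4),"F",np.round(s["force"],1),"w mm",round(s["width"]*92,1));print(np.round(M,3).tolist())
E
python3 - <<'E'
from h import *
st()
P,i=cloud("top")
def rect(m,n):
    q=P[m][:,:2].astype(np.float32);r=cv2.minAreaRect(q);print(n,len(q),np.round(r[0],4),np.round(r[1],3),round(r[2],2),"medz",np.round(np.median(P[m][:,2]),3))
x,y,z=P[...,0],P[...,1],P[...,2]
near=(abs(x-.54)<.16)&(abs(y-.09)<.19)
rect(near&(z>.02)&(z<.06),"base")
rect(near&(z>.09)&(z<.13)&(x>.46),"hood/heads")
rect(near&(z>.09)&(z<.13)&(x<.47),"bar")
rect((abs(x-.44)<.13)&(abs(y+.332)<.12)&(z>.015)&(z<.05),"tray")
print(np.round(z[178:222:3,224:326:6],3))
bar=near&(z>.095)&(z<.13)&(x<.47);print(np.unique(np.round(P[bar],3)[:,1]//.01*.01,return_counts=True))
b=P[bar];print("bar fit x=a*y+b",np.polyfit(b[:,1],b[:,0],1))
E
```

```text
t 1.6 tcp [0.279  0.5593 0.4048] grasp [0.279  0.5593 0.2458] F [ 0.7  0.  -0.1] w mm 92.1
[[0.0, -0.895, 0.447], [0.0, 0.447, 0.895], [-1.0, -0.0, 0.0]]
base 852 [0.5515 0.0885] [0.149 0.289] 4.73 medz 0.049
hood/heads 4070 [0.5384 0.0878] [0.162 0.278] 4.46 medz 0.116
bar 168 [0.4569 0.0819] [0.026 0.117] 0.69 medz 0.112
tray 408 [ 0.4413 -0.3331] [0.18  0.162] 6.74 medz 0.028
[[ 0.118  0.116  0.113  0.119  0.116  0.115  0.115  0.118  0.114  0.117
   0.114  0.115  0.113  0.12   0.118  0.112  0.001]
 [ 0.115  0.116  0.114  0.118  0.113  0.112  0.116  0.121  0.115  0.118
   0.11   0.116  0.114  0.115  0.117  0.116  0.   ]
 [ 0.115  0.118  0.118  0.117  0.115  0.117  0.115  0.117  0.117  0.112
   0.115  0.119  0.115  0.117  0.116  0.116  0.   ]
 [ 0.117  0.117  0.117  0.118  0.117  0.116  0.115  0.114  0.118  0.112
   0.119  0.116  0.114  0.113  0.115  0.117 -0.003]
 [ 0.113  0.116  0.114  0.118  0.12   0.119  0.118  0.113  0.116  0.11
   0.114  0.113  0.115  0.116  0.113  0.118 -0.007]
 [ 0.115  0.111  0.118  0.117  0.118  0.113  0.113  0.123  0.115  0.121
   0.12   0.112  0.113  0.1
[... 637 characters left out ...]
.002]
 [ 0.001  0.053  0.048  0.05   0.043  0.051  0.045 -0.001  0.001 -0.004
  -0.002  0.113 -0.002 -0.007 -0.002 -0.01   0.004]
 [-0.    -0.001 -0.005 -0.003 -0.004  0.001 -0.001 -0.003 -0.002 -0.001
  -0.005  0.114 -0.004  0.001 -0.003  0.002  0.   ]
 [-0.007 -0.006 -0.004  0.007 -0.003 -0.002 -0.002  0.114  0.111  0.112
   0.109  0.11  -0.001  0.    -0.001 -0.007 -0.003]
 [-0.004 -0.003  0.001 -0.    -0.001  0.116  0.109  0.107  0.    -0.004
   0.001 -0.002 -0.002 -0.005 -0.004  0.001  0.004]]
(array([0.02, 0.03, 0.04, 0.05, 0.06, 0.07, 0.08, 0.09, 0.1 , 0.11, 0.12,
       0.13, 0.14]), array([18,  9, 13, 14, 11, 11, 14, 12, 13, 10, 10, 31,  2]))
bar fit x=a*y+b [-0.04890296  0.45785772]
```

```bash
cat >> h.py <<'E'
YAW=np.radians(4.65);SX=np.array([np.cos(YAW),np.sin(YAW),0]);SY=np.array([-SX[1],SX[0],0]);O=np.array([.5415,.0883,0])
def S(x,y,z): return O+SX*x/1e3+SY*y/1e3+np.array([0,0,z/1e3])
E
python3 - <<'E'
from h import *
print(S(-90,0,109))
plan(tool(YAW),S(-90,0,170))
E
```

```text
[0.45179623 0.08100381 0.109     ]
shift mm [  75.8 -368.1 -350.8] turn deg [58.83  0.    0.  ]
```

>>> {"api": "arm_command", "payload": {"motion": [[30,0,-37,-35,0,0,0],[30,0,-37,-35,0,0,0],[30,0,-37,-35,0,0,0],[30,0,-37,-35,0,0,0],[30,0,-37,-35,0,0,0]], "newtons": 25}}

```text
clock: 2.28
position: [0.3669, 0.3184, 0.405]
ee_rot: [-0.862, 1.393, 0.862]
force: [0.7, 0.0, -0.2]
width: 0.507
```

>>> {"api": "arm_command", "payload": {"motion": [[30,0,-37,-35,0,0,0],[30,0,-37,-35,0,0,0],[30,0,-37,-35,0,0,0],[30,0,-37,-35,0,0,0],[30,0,-35,-36,0,0,0]]}}

```text
clock: 2.9
position: [0.452, 0.0793, 0.4051]
ee_rot: [-0.862, 1.392, 0.862]
force: [1.0, -0.1, 0.2]
width: 0.326
```

>>> {"api": "arm_command", "payload": {"motion": [[30,0,0,0,10,0,0],[30,0,0,0,10,0,0],[30,0,0,0,10,0,0],[30,0,0,0,10,0,0],[30,0,0,0,10,0,0]]}}

```text
clock: 3.52
position: [0.4516, 0.0809, 0.4049]
ee_rot: [-0.18, 1.563, 0.18]
force: [0.3, -0.4, 0.4]
width: 0.325
```

>>> {"api": "arm_command", "payload": {"motion": [[30,20,0,0,8.8,0,0],[30,20,0,0,0,0,0],[30,20,0,0,0,0,0],[30,16,0,0,0,0,0],[30,0,0,0,0,0,0]]}}

```text
clock: 4.15
position: [0.4512, 0.0808, 0.3281]
ee_rot: [-0.065, 1.572, 0.064]
force: [0.4, 0.3, 0.5]
width: 0.326
```

Run:
```python
from h import *
st()
i=get_image("wrist");cv2.imwrite("pics/w1.png",i["frame"][:,:,::-1])
P,i=cloud("scene")
print([(np.round(d["point"],4),d["p"]) for d in pinpoint("wrist","hood_bar")[:2]],[(np.round(d["point"],4),d["p"]) for d in pinpoint("scene","hood_bar")[:2]])
plan(tool(YAW),S(-90,0,109))
```

```text
t 4.15 tcp [0.4512 0.0808 0.3281] grasp [0.4509 0.0807 0.1691] F [0.4 0.3 0.5] w mm 30.0
[[-0.002, -0.082, 0.997], [-0.001, 0.997, 0.081], [-1.0, -0.001, -0.002]]
[(array([0.4547, 0.0801, 0.1086]), 0.84)] [(array([0.4498, 0.0826, 0.1087]), 0.86)]
shift mm [61.5  0.  -0.2] turn deg [ 0.03  0.07 -0.03]
```

View pics/w1.png

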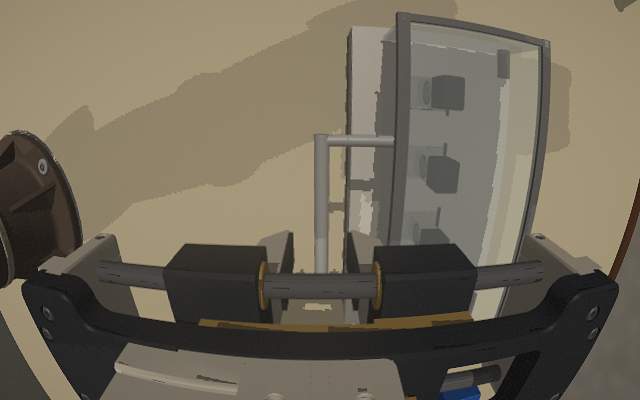

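The wrist view shows the bar running down column 320, centred between the fingers, with clearance to the hood front at column 395. Descending and pinching.

>>> {"api": "arm_command", "payload": {"motion": [[30,20,0,0,0,0,0],[30,20,0,0,0,0,0],[30,14,0,0,0,0,0],[30,7,0,0,0,0,0],[0,0,0,0,0,0,0]], "newtons": 25}}

```text
clock: 4.97
position: [0.4517, 0.0808, 0.2677]
ee_rot: [-0.064, 1.57, 0.064]
force: [-0.6, 0.0, -0.1]
width: 0.267
```

>>> {"api": "arm_command", "payload": {"motion": [[0,0,0,0,0,0,0],[0,0,0,0,0,0,0],[0,0,0,0,0,0,0],[0,0,0,0,0,0,0]]}}

```text
clock: 5.48
position: [0.4518, 0.0809, 0.2682]
ee_rot: [-0.064, 1.569, 0.064]
force: [-0.9, 0.4, 5.5]
width: 0.099
```

Run:
```python
from h import *
st()
# arc rows: bar rel hinge; tool x = down, tool z = station x
a0=np.arctan2(55,-165);r=np.hypot(165,55)
th=np.concatenate([[0,.04,.1],np.arange(.18,1.75,.08),[1.76,1.80]])
q=np.stack([r*np.cos(a0-th),r*np.sin(a0-th)],1);d=np.diff(q,axis=0)
for t,e in zip(th[1:],d): print(round(t,2),np.round([-e[1],0,e[0]],1).tolist())
```

```text
t 5.47 tcp [0.4518 0.0809 0.2682] grasp [0.452  0.081  0.1092] F [-0.9  0.4  5.5] w mm 9.1
[[0.001, -0.082, 0.997], [0.0, 0.997, 0.082], [-1.0, 0.0, 0.001]]
0.04 [-6.6, 0.0, 2.3]
0.1 [-9.6, 0.0, 4.0]
0.18 [-12.5, 0.0, 6.2]
0.26 [-11.9, 0.0, 7.2]
0.34 [-11.3, 0.0, 8.1]
0.42 [-10.6, 0.0, 9.0]
0.5 [-9.9, 0.0, 9.8]
0.58 [-9.1, 0.0, 10.6]
0.66 [-8.2, 0.0, 11.2]
0.74 [-7.3, 0.0, 11.9]
0.82 [-6.3, 0.0, 12.4]
0.9 [-5.3, 0.0, 12.9]
0.98 [-4.2, 0.0, 13.3]
1.06 [-3.2, 0.0, 13.5]
1.14 [-2.1, 0.0, 13.8]
1.22 [-1.0, 0.0, 13.9]
1.3 [0.2, 0.0, 13.9]
1.38 [1.3, 0.0, 13.9]
1.46 [2.4, 0.0, 13.7]
1.54 [3.5, 0.0, 13.5]
1.62 [4.5, 0.0, 13.2]
1.7 [5.6, 0.0, 12.8]
1.76 [4.8, 0.0, 9.3]
1.8 [3.5, 0.0, 6.0]
```

>>> {"api": "arm_command", "payload": {"motion": [[0,-6.6,0,2.3,0,0,0],[0,-9.6,0,4,0,0,0],[0,-12.5,0,6.2,0,0,0],[0,-11.9,0,7.2,0,0,0],[0,-11.3,0,8.1,0,0,0]]}}

```text
clock: 6.1
position: [0.4791, 0.0831, 0.3203]
ee_rot: [-0.064, 1.572, 0.064]
force: [-2.7, 0.4, -1.9]
width: 0.097
```

>>> {"api": "arm_command", "payload": {"motion": [[0,-10.6,0,9,0,0,0],[0,-9.9,0,9.8,0,0,0],[0,-9.1,0,10.6,0,0,0],[0,-8.2,0,11.2,0,0,0],[0,-7.3,0,11.9,0,0,0]]}}

```text
clock: 6.72
position: [0.5312, 0.0873, 0.366]
ee_rot: [-0.064, 1.572, 0.065]
force: [-6.8, -0.6, 7.1]
width: 0.1
```

Run:
```python
from h import *
st(); print("expected",S(75-174*np.cos(np.arctan2(55,165)+.74),0,54+174*np.sin(np.arctan2(55,165)+.74)))
```

```text
t 6.72 tcp [0.5312 0.0873 0.366 ] grasp [0.5309 0.0873 0.207 ] F [-6.8 -0.6  7.1] w mm 9.2
[[-0.002, -0.082, 0.997], [0.0, 0.997, 0.082], [-1.0, 0.001, -0.002]]
expected [0.53173435 0.0875057  0.20593853]
```

>>> {"api": "arm_command", "payload": {"motion": [[0,-6.3,0,12.4,0,0,0],[0,-5.3,0,12.9,0,0,0],[0,-4.2,0,13.3,0,0,0],[0,-3.2,0,13.5,0,0,0],[0,-2.1,0,13.8,0,0,0]]}}

```text
clock: 7.35
position: [0.5983, 0.0928, 0.3862]
ee_rot: [-0.064, 1.569, 0.064]
force: [-1.8, 0.0, 0.3]
width: 0.1
```

>>> {"api": "arm_command", "payload": {"motion": [[0,-1,0,13.9,0,0,0],[0,0.2,0,13.9,0,0,0],[0,1.3,0,13.9,0,0,0],[0,2.4,0,13.7,0,0,0],[0,3.5,0,13.5,0,0,0]]}}

```text
clock: 7.98
position: [0.6669, 0.0983, 0.3791]
ee_rot: [-0.064, 1.57, 0.064]
force: [-0.6, -1.1, 3.1]
width: 0.098
```

>>> {"api": "arm_command", "payload": {"motion": [[0,4.5,0,13.2,0,0,0],[0,5.6,0,12.8,0,0,0],[0,3.2,0,6.2,0,0,0],[0,1.6,0,3.1,0,0,0],[0,0,0,0,0,0,0]]}}

```text
clock: 8.6
position: [0.7012, 0.101, 0.3643]
ee_rot: [-0.064, 1.57, 0.064]
force: [-0.2, -2.3, -1.4]
width: 0.098
```

Run:
```python
from h import *
st()
def ex(t): a=np.arctan2(55,165)+t; return S(75-174*np.cos(a),0,54+174*np.sin(a))
print(ex(1.76),ex(1.8))
```

```text
t 8.6 tcp [0.7012 0.101  0.3643] grasp [0.7012 0.101  0.2053] F [-0.2 -2.3 -1.4] w mm 9.0
[[-0.0, -0.081, 0.997], [-0.0, 0.997, 0.081], [-1.0, -0.0, -0.0]]
[0.70106078 0.10127811 0.20577642] [0.70704241 0.10176463 0.20225241]
```

Now creeping onto the stop, feeling the force.

>>> {"api": "arm_command", "payload": {"motion": [[0,1.0,0,1.7,0,0,0],[0,1.0,0,1.7,0,0,0],[0,1.0,0,1.7,0,0,0],[0,0.7,0,1.2,0,0,0],[0,0,0,0,0,0,0]]}}

```text
clock: 9.22
position: [0.7073, 0.1015, 0.3609]
ee_rot: [-0.064, 1.571, 0.064]
force: [-2.9, -4.0, 0.9]
width: 0.1
```

>>> {"api": "arm_command", "payload": {"motion": [[0,0.5,0,0.8,0,0,0],[0,0.5,0,0.8,0,0,0],[0,0,0,0,0,0,0]]}}

```text
clock: 9.6
position: [0.7079, 0.1015, 0.3608]
ee_rot: [-0.064, 1.573, 0.064]
force: [-12.8, -5.9, 11.8]
width: 0.095
```

>>> {"api": "arm_command", "payload": {"motion": [[0,-0.5,0,-0.8,0,0,0],[30,0,0,0,0,0,0],[30,0,0,0,0,0,0],[30,0,0,0,0,0,0],[30,-20,0,0,0,0,0]]}}

```text
clock: 10.22
position: [0.7079, 0.1025, 0.3788]
ee_rot: [-0.065, 1.573, 0.065]
force: [0.1, 0.3, -0.1]
width: 0.324
```

>>> {"api": "arm_command", "payload": {"motion": [[30,-40,0,0,0,0,0],[30,0,0,-50,0,0,0],[30,0,0,-60,0,0,0],[30,0,0,-60,0,0,0],[30,0,0,-60,0,0,0]]}}

```text
clock: 10.85
position: [0.4772, 0.0832, 0.4203]
ee_rot: [-0.064, 1.569, 0.065]
force: [0.4, -0.3, 2.0]
width: 0.328
```

Run:
```python
from h import *
st(); print(np.round(arm.observe()["joints"],2))
for c in ("top","scene"):
  P,i=cloud(c)
  cv2.imwrite(f"pics/{c}2.png",cv2.resize(i["frame"][120:240,180:360,::-1] if c=="top" else i["frame"][160:310,260:460,::-1],None,fx=4,fy=4))
  for t in ("hood_bar","cell1_top","station","hood_hinge","well1","cell1"): print(c,t,[(np.round(d["point"],4).tolist(),round(d["p"],2)) for d in pinpoint(c,t)[:5]])
  x,y,z=P[...,0],P[...,1],P[...,2]
  for n,yy in enumerate((-90,-30,30,90),1):
    o=S(0,yy,107); m=(np.hypot(x-o[0],y-o[1])<.022)&(z>.09)&(z<.125)
    q=P[m]; print(n,o,m.sum(),np.round(q.mean(0),4) if len(q) else "", np.round(np.median(q[:,2]),4) if len(q) else "")
print([S(0,yy,107).round(4) for yy in (-90,-30,30,90)])
```

```text
t 10.85 tcp [0.4772 0.0832 0.4203] grasp [0.4773 0.0833 0.2613] F [ 0.4 -0.3  2. ] w mm 30.2
[[0.001, -0.082, 0.997], [0.001, 0.997, 0.082], [-1.0, 0.001, 0.001]]
[-0.63  0.19  0.41  1.91 -0.09  1.06 -0.1 ]
top hood_bar [([0.7037, 0.101, 0.2009], 0.97), ([0.5414, 0.0865, 0.0009], 0.38)]
top cell1_top []
top station [([0.5436, 0.0849, 0.001], 0.58), ([0.7068, 0.1023, 0.2021], 0.34)]
top hood_hinge [([0.6189, 0.0941, 0.0551], 0.69)]
top well1 [([0.5379, 0.1173, 0.0159], 0.97), ([0.7058, 0.1012, 0.199], 0.73), ([0.5458, -0.001, 0.0238], 0.68), ([0.5465, 0.0542, 0.0224], 0.55)]
top cell1 [([0.626, 0.4727, -0.0017], 0.73), ([0.5468, 0.0603, 0.1065], 0.71), ([0.5431, 0.0573, 0.023], 0.6)]
1 [ 0.54879619 -0.00140377  0.107     ] 0  
2 [0.54393206 0.05839874 0.107     ] 58 [0.544  0.0582 0.1045] 0.1053
3 [0.53906794 0.11820126 0.107     ] 0  
4 [0.53420381 0.17800377 0.107     ] 0  
scene hood_bar [([0.7066, 0.1024, 0.2023], 0.83)]
scene cell1_top []
scene station []
scene hood_hinge [([0.5438, 0.0579, 0.0223], 0.74), ([0.7096, -0.276, 0.0004], 0.21)]
scene well1 [([0.53, 0.1805, 0.0257], 0.96), ([0.5371, 0.1198, 0.0225], 0.91), ([0.5471, 0.0582, 0.0226], 0.9), ([0.5496, -0.0004, 0.0212], 0.88), ([0.4088, 0.4714, 0.0005], 0.61)]
scene cell1 [([0.5345, 0.1827, 0.0239], 0.45)]
1 [ 0.54879619 -0.00140377  0.107     ] 0  
2 [0.54393206 0.05839874 0.107     ] 80 [0.548  0.06   0.1032] 0.1051
3 [0.53906794 0.11820126 0.107     ] 89 [0.5429 0.1192 0.1024] 0.1047
4 [0.53420381 0.17800377 0.107     ] 90 [0.5386 0.1788 0.1029] 0.1042
[array([ 0.5488, -0.0014,  0.107 ]), array([0.5439, 0.0584, 0.107 ]), array([0.5391, 0.1182, 0.107 ]), array([0.5342, 0.178 , 0.107 ])]
```

View pics/scene2.png

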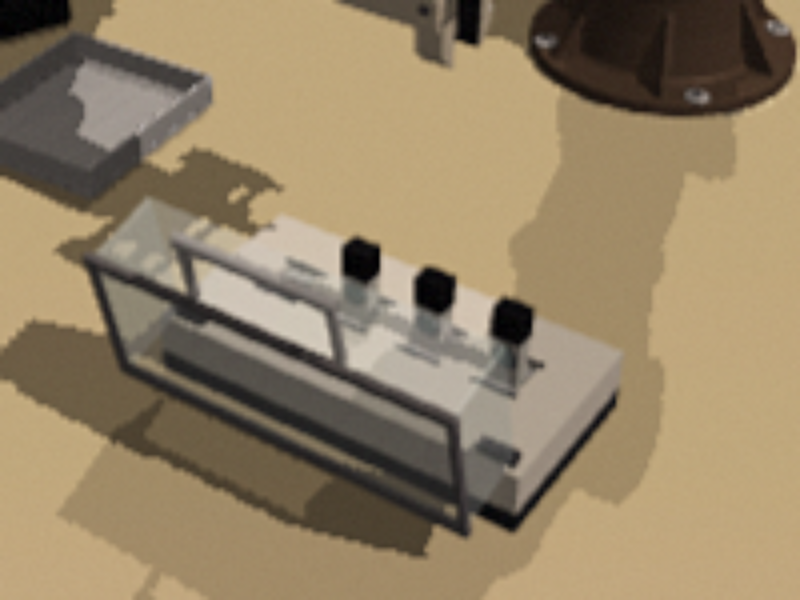

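Run:
```python
from h import *
plan(tool(YAW+np.pi/2),S(0,90,170))
# tilt rows about rib edge, L from TCP to rib top when grasp 73 mm above foot
L=159+73
for sgn in (1,-1):
  for d in (3,4):
    Rz=R.from_rotvec([0,0,np.radians(d*sgn)]).as_matrix()
    for e in (4,-4): p=np.array([L,e,0]); print("turn z",d*sgn,"pivot y",e,np.round(p-Rz@p,2))
print("tool y dir",tool(YAW+np.pi/2)[:,1])
```

```text
shift mm [91.1 90.2 62.4] turn deg [-8.999e+01 -2.000e-02  0.000e+00]
turn z 3 pivot y 4 [  0.53 -12.14   0.  ]
turn z 3 pivot y -4 [  0.11 -12.15   0.  ]
turn z 4 pivot y 4 [  0.84 -16.17   0.  ]
turn z 4 pivot y -4 [  0.29 -16.19   0.  ]
turn z -3 pivot y 4 [ 0.11 12.15  0.  ]
turn z -3 pivot y -4 [ 0.53 12.14  0.  ]
turn z -4 pivot y 4 [ 0.29 16.19  0.  ]
turn z -4 pivot y -4 [ 0.84 16.17  0.  ]
tool y dir [-0.99670851 -0.08106875 -0.        ]
```

The view shows the hood standing open on its stop, heads in wells 2, 3 and 4, and well 1 empty. Going above cell4.

>>> {"api": "arm_command", "payload": {"motion": [[36,0,45,31,0,0,0],[36,0,45,31,-10,0,0],[36,0,0,0,-10,0,0],[36,0,0,0,-10,0,0],[36,0,0,0,-10,0,0]]}}

```text
clock: 12.18
position: [0.5337, 0.178, 0.42]
ee_rot: [-0.614, 1.483, 0.614]
force: [-0.5, -0.7, -0.3]
width: 0.394
```

>>> {"api": "arm_command", "payload": {"motion": [[36,0,0,0,-10,0,0],[36,0,0,0,-10,0,0],[36,0,0,0,-10,0,0],[36,0,0,0,-10,0,0],[36,40,0,0,-10,0,0]]}}

```text
clock: 12.8
position: [0.5347, 0.1782, 0.3823]
ee_rot: [-1.274, 1.161, 1.27]
force: [-0.3, -0.2, -0.7]
width: 0.395
```

>>> {"api": "arm_command", "payload": {"motion": [[36,40,0,0,0,0,0],[36,0,0,0,0,0,0]]}}

```text
clock: 13.05
position: [0.5326, 0.1774, 0.3378]
ee_rot: [-1.268, 1.175, 1.272]
force: [0.1, -0.6, 0.7]
width: 0.395
```

Run:
```python
from h import *
st()
i=get_image("wrist");cv2.imwrite("pics/w3.png",i["frame"][:,:,::-1])
for t in ("cell4_top","well4"): print([(np.round(d["point"],4),round(d["p"],2)) for d in pinpoint("wrist",t)[:4]])
plan(tool(YAW+np.pi/2),S(0,90,95))
```

```text
t 13.05 tcp [0.5326 0.1774 0.3378] grasp [0.5317 0.177  0.1788] F [ 0.1 -0.6  0.7] w mm 36.3
[[-0.005, -0.997, -0.081], [-0.002, -0.081, 0.997], [-1.0, 0.006, -0.002]]
[(array([0.5362, 0.1829, 0.1036]), 0.82)]
[(array([ 0.5466, -0.0026,  0.0189]), 0.97), (array([0.5384, 0.1201, 0.0205]), 0.95), (array([0.5454, 0.054 , 0.0238]), 0.79), (array([0.5357, 0.1811, 0.0226]), 0.65)]
shift mm [87.9  0.1 -0.1] turn deg [0.01 0.03 0.11]
```

View pics/w3.png

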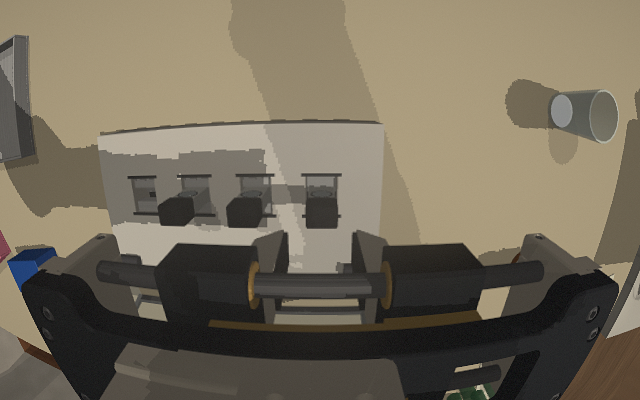

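The wrist view shows head 4 at (321,213), centred between the fingers, heads 3 and 2 to its left, and well 1 (145,195) empty. Descending and gripping.

>>> {"api": "arm_command", "payload": {"motion": [[36,30,0,0,0,0,0],[36,30,0,0,0,0,0],[36,16,0,0,0,0,0],[36,8,0,0,0,0,0],[10,0,0,0,0,0,0]], "newtons": 30}}

```text
clock: 13.82
position: [0.5338, 0.178, 0.2568]
ee_rot: [-1.269, 1.169, 1.269]
force: [0.1, 0.0, 0.5]
width: 0.324
```

>>> {"api": "arm_command", "payload": {"motion": [[10,0,0,0,0,0,0],[10,0,0,0,0,0,0],[10,0,0,0,0,0,0]]}}

```text
clock: 14.2
position: [0.5338, 0.178, 0.2572]
ee_rot: [-1.269, 1.168, 1.268]
force: [-0.8, -0.0, 5.5]
width: 0.261
```

Run:
```python
from h import *
st()
```

```text
t 14.2 tcp [0.5338 0.178  0.2572] grasp [0.5341 0.1781 0.0982] F [-0.8 -0.   5.5] w mm 24.0
[[0.002, -0.997, -0.082], [0.001, -0.082, 0.997], [-1.0, -0.002, 0.001]]
```

>>> {"api": "arm_command", "payload": {"motion": [[10,0.24,-15.4,0,0,0,3.75],[10,0.24,-15.4,0,0,0,3.75],[10,0.24,-15.4,0,0,0,3.75],[10,0.24,-15.4,0,0,0,3.75],[10,0,0,0,0,0,0]]}}

```text
clock: 14.82
position: [0.5947, 0.1831, 0.25]
ee_rot: [-1.14, 1.371, 1.46]
force: [-4.4, -0.2, 12.6]
width: 0.258
```

Run:
```python
from h import *
st()
s=arm.observe();M=R.from_rotvec(s["ee_rot"]).as_matrix();print("tilt",np.degrees(np.arccos(-M[2,0])))
i=get_image("wrist");cv2.imwrite("pics/w4.png",i["frame"][80:320,170:470,::-1].repeat(2,0).repeat(2,1))
```

```text
t 14.82 tcp [0.5947 0.1831 0.25  ] grasp [0.5532 0.1798 0.0965] F [-4.4 -0.2 12.6] w mm 23.7
[[-0.261, -0.962, -0.081], [-0.021, -0.079, 0.997], [-0.965, 0.262, 0.001]]
tilt 15.160089618031112
```

View pics/w4.png

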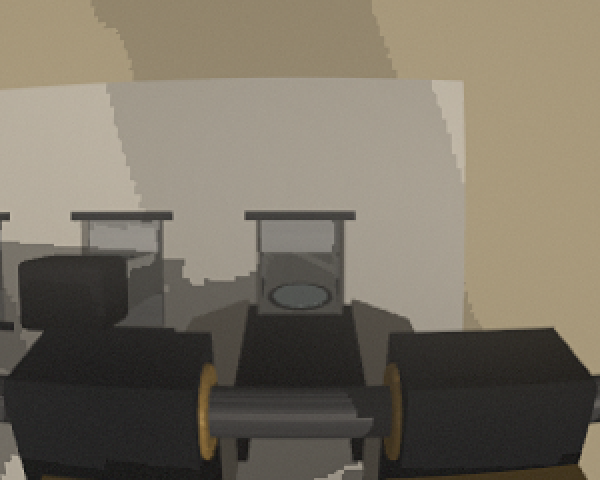

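The crop shows cell 4 tilted with the gripper, head at (300,370) between the fingers and its window at (300,295). Forces are low, so rock the other way.

>>> {"api": "arm_command", "payload": {"motion": [[10,0.76,15.4,0,0,0,-3.75],[10,0.76,15.4,0,0,0,-3.75],[10,0.76,15.4,0,0,0,-3.75],[10,0.76,15.4,0,0,0,-3.75],[10,0.24,15.4,0,0,0,-3.75]]}}

```text
clock: 15.5
position: [0.5196, 0.1767, 0.2575]
ee_rot: [-1.299, 1.112, 1.215]
force: [7.0, -1.3, -2.6]
width: 0.257
```

>>> {"api": "arm_command", "payload": {"motion": [[10,0.24,15.4,0,0,0,-3.75],[10,0.24,15.4,0,0,0,-3.75],[10,0.24,15.4,0,0,0,-3.75],[10,0,0,0,0,0,0]]}}

```text
clock: 16.0
position: [0.4737, 0.1731, 0.2502]
ee_rot: [-1.374, 0.961, 1.072]
force: [10.1, 0.4, -7.2]
width: 0.261
```

>>> {"api": "arm_command", "payload": {"motion": [[10,0.76,-15.4,0,0,0,3.75],[10,0.76,-15.4,0,0,0,3.75],[10,0.76,-15.4,0,0,0,3.75],[10,0.76,-15.4,0,0,0,3.75],[10,0,0,0,0,0,0]]}}

```text
clock: 16.62
position: [0.5348, 0.1781, 0.2573]
ee_rot: [-1.268, 1.169, 1.269]
force: [-3.0, -1.1, 12.5]
width: 0.261
```

Run:
```python
from h import *
st()
```

```text
t 16.62 tcp [0.5348 0.1781 0.2573] grasp [0.5348 0.1782 0.0983] F [-3.  -1.1 12.5] w mm 24.0
[[0.0, -0.997, -0.081], [0.001, -0.081, 0.997], [-1.0, -0.0, 0.001]]
```

>>> {"api": "arm_command", "payload": {"motion": [[10,-2,0,0,0,0,0],[10,-2,0,0,0,0,0],[10,-2,0,0,0,0,0],[10,-2,0,0,0,0,0],[10,0,0,0,0,0,0]]}}

```text
clock: 17.25
position: [0.533, 0.1777, 0.262]
ee_rot: [-1.269, 1.172, 1.27]
force: [8.0, 1.7, -28.3]
width: 0.26
```

Run:
```python
from h import *
st()
```

```text
t 17.25 tcp [0.533  0.1777 0.262 ] grasp [0.5327 0.1775 0.103 ] F [  8.    1.7 -28.3] w mm 23.9
[[-0.002, -0.997, -0.082], [-0.001, -0.082, 0.997], [-1.0, 0.002, -0.001]]
```

>>> {"api": "arm_command", "payload": {"motion": [[10,3,0,0,0,0,0],[10,3,0,0,0,0,0],[10,2,0,0,0,0,0],[10,0,0,0,0,0,0]]}}

```text
clock: 17.75
position: [0.5336, 0.1779, 0.2573]
ee_rot: [-1.269, 1.169, 1.269]
force: [-1.5, -0.3, 5.8]
width: 0.259
```

Run:
```python
from h import *
st();print(arm.observe()["ft_torque"])
i=get_image("wrist");cv2.imwrite("pics/w5.png",i["frame"][130:290,240:400,::-1].repeat(4,0).repeat(4,1)[:600])
```

```text
t 17.75 tcp [0.5336 0.1779 0.2573] grasp [0.5337 0.178  0.0983] F [-1.5 -0.3  5.8] w mm 23.9
[[0.001, -0.997, -0.082], [0.0, -0.082, 0.997], [-1.0, -0.001, 0.0]]
[-0.11701744  0.4701403   0.07140436]
```

View pics/w5.png

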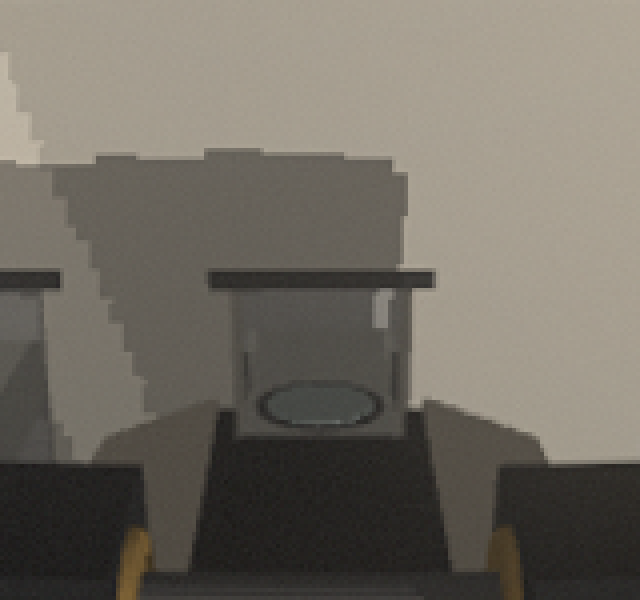

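Locked still; rocking wider (18°) with a firmer grip.

>>> {"api": "arm_command", "payload": {"motion": [[10,0.41,-18.4,0,0,0,4.5],[10,0.41,-18.4,0,0,0,4.5],[10,0.41,-18.4,0,0,0,4.5],[10,0.41,-18.4,0,0,0,4.5],[10,0,0,0,0,0,0]], "newtons": 50}}

```text
clock: 18.42
position: [0.6055, 0.1841, 0.2468]
ee_rot: [-1.11, 1.412, 1.499]
force: [-8.2, 0.6, 14.2]
width: 0.254
```

>>> {"api": "arm_command", "payload": {"motion": [[10,1.04,18.4,0,0,0,-4.5],[10,1.04,18.4,0,0,0,-4.5],[10,1.04,18.4,0,0,0,-4.5],[10,1.04,18.4,0,0,0,-4.5],[10,0,0,0,0,0,0]]}}

```text
clock: 19.05
position: [0.5322, 0.178, 0.2572]
ee_rot: [-1.27, 1.169, 1.27]
force: [-0.1, -0.1, -0.4]
width: 0.255
```

>>> {"api": "arm_command", "payload": {"motion": [[10,0.41,18.4,0,0,0,-4.5],[10,0.41,18.4,0,0,0,-4.5],[10,0.41,18.4,0,0,0,-4.5],[10,0.41,18.4,0,0,0,-4.5],[10,0,0,0,0,0,0]]}}

```text
clock: 19.68
position: [0.4625, 0.1727, 0.2472]
ee_rot: [-1.392, 0.922, 1.034]
force: [3.9, -0.1, 1.0]
width: 0.257
```

Run:
```python
from h import *
st();print(arm.observe()["ft_torque"])
i=get_image("wrist");cv2.imwrite("pics/w6.png",i["frame"][130:290,240:400,::-1].repeat(4,0).repeat(4,1)[:600])
```

```text
t 19.68 tcp [0.4625 0.1727 0.2472] grasp [0.512  0.1769 0.0962] F [ 3.9 -0.1  1. ] w mm 23.6
[[0.312, -0.947, -0.082], [0.026, -0.078, 0.997], [-0.95, -0.313, 0.001]]
[ 0.05843054 -0.62062199  0.00151151]
```

View pics/w6.png

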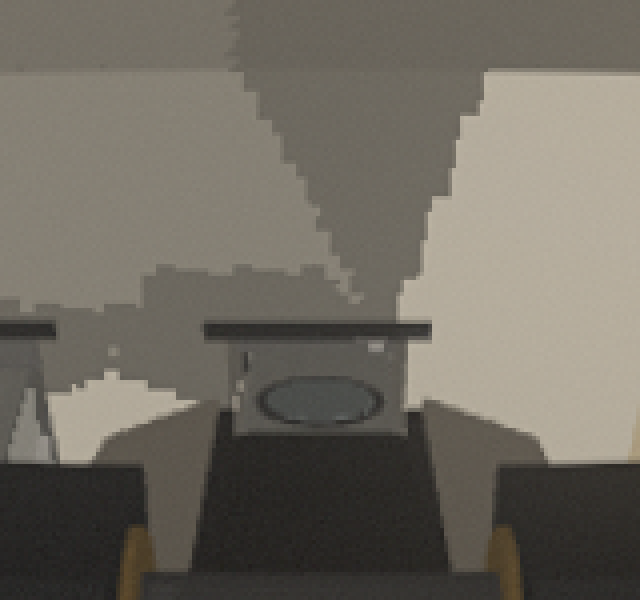

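>>> {"api": "arm_command", "payload": {"motion": [[10,1.04,-18.4,0,0,0,4.5],[10,1.04,-18.4,0,0,0,4.5],[10,1.04,-18.4,0,0,0,4.5],[10,1.04,-18.4,0,0,0,4.5],[10,0,0,0,0,0,0]]}}

```text
clock: 20.35
position: [0.5357, 0.1779, 0.2571]
ee_rot: [-1.267, 1.17, 1.268]
force: [-1.3, -0.7, 12.5]
width: 0.261
```

>>> {"api": "arm_command", "payload": {"motion": [[10,-2,0,0,0,0,0],[10,-2,0,0,0,0,0],[10,-2,0,0,0,0,0],[10,-2,0,0,0,0,0],[10,0,0,0,0,0,0]]}}

```text
clock: 20.98
position: [0.5334, 0.1779, 0.2646]
ee_rot: [-1.269, 1.169, 1.269]
force: [0.7, 0.0, -0.1]
width: 0.259
```

Run:
```python
from h import *
st();print(arm.observe()["ft_torque"])
```

```text
t 20.98 tcp [0.5334 0.1779 0.2646] grasp [0.5335 0.1779 0.1056] F [ 0.7  0.  -0.1] w mm 23.8
[[0.0, -0.997, -0.082], [0.0, -0.082, 0.997], [-1.0, -0.0, 0.0]]
[ 0.03033021  0.0449753  -0.00501777]
```

Free. Lifting out and carrying to the tray.

>>> {"api": "arm_command", "payload": {"motion": [[10,-5,0,0,0,0,0],[10,-10,0,0,0,0,0],[10,-25,0,0,0,0,0],[10,-45,0,0,0,0,0],[10,-45,0,0,0,0,0]]}}

```text
clock: 21.6
position: [0.5333, 0.1777, 0.3963]
ee_rot: [-1.269, 1.169, 1.269]
force: [1.2, 0.3, -1.1]
width: 0.256
```

```bash
cat >> h.py <<'E'
def tray():
    P,i=cloud("top");x,y,z=P[...,0],P[...,1],P[...,2]
    d=[q["point"] for q in pinpoint("top","tray")];c=min(d,key=lambda q:np.hypot(q[0]-.441,q[1]+.333)) if d else [.441,-.333,0]
    m=(abs(x-c[0])<.12)&(abs(y-c[1])<.11)&(z>.015)&(z<.045)
    r=cv2.minAreaRect(P[m][:,:2].astype(np.float32));print("tray net",np.round(c,3),"rect",np.round(r[0],4),np.round(r[1],3),round(r[2],2))
    m&=z<.036
    return i
E
python3 - <<'E'
from h import *
st(); i=tray()
M=tool(YAW+np.pi/2)
for dx in (.05,0,-.05):
  t=np.radians(6.7);plan(M,[.4413+dx*np.cos(t),-.3331+dx*np.sin(t),.235])
E
```

```text
t 21.6 tcp [0.5333 0.1777 0.3963] grasp [0.5333 0.1778 0.2373] F [ 1.2  0.3 -1.1] w mm 23.6
[[0.0, -0.997, -0.082], [0.0, -0.082, 0.997], [-1.0, -0.0, 0.0]]
tray net [ 0.44  -0.33   0.004] rect [ 0.4414 -0.3327] [0.18 0.16] 6.82
shift mm [   3.9   84.7 -500.3] turn deg [0.02 0.17 0.5 ]
shift mm [   3.5  134.7 -502.1] turn deg [0.02 0.17 0.5 ]
shift mm [   3.1  184.7 -503.9] turn deg [0.02 0.17 0.5 ]
```

>>> {"api": "arm_command", "payload": {"motion": [[10,0,6,-35,0,0,0],[10,0,8.5,-50,0,0,0],[10,0,9,-53,0,0,0],[10,0,9,-53,0,0,0],[10,0,9,-53,0,0,0]]}}

```text
clock: 22.32
position: [0.5114, -0.0704, 0.3945]
ee_rot: [-1.269, 1.169, 1.269]
force: [0.4, -0.1, -1.3]
width: 0.258
```

>>> {"api": "arm_command", "payload": {"motion": [[10,0,9,-53,0,0,0],[10,0,9,-53,0,0,0],[10,0,9,-53,0,0,0],[10,0,9,-53,0,0,0],[10,0,7,-44,0,0,0]]}}

```text
clock: 22.95
position: [0.4892, -0.3295, 0.3944]
ee_rot: [-1.268, 1.17, 1.268]
force: [1.0, -0.1, -0.1]
width: 0.259
```

>>> {"api": "arm_command", "payload": {"motion": [[10,30,0,0,0,0,0],[10,45,0,0,0,0,0],[10,45,0,0,0,0,0],[10,25,0,0,0,0,0],[10,0,0,0,0,0,0]]}}

```text
clock: 23.58
position: [0.4892, -0.3268, 0.2476]
ee_rot: [-1.266, 1.171, 1.273]
force: [-0.6, -0.7, -0.7]
width: 0.259
```

Run:
```python
from h import *
st()
```

```text
t 23.57 tcp [ 0.4892 -0.3268  0.2476] grasp [ 0.4886 -0.3265  0.0886] F [-0.6 -0.7 -0.7] w mm 23.9
[[-0.004, -0.997, -0.082], [0.002, -0.082, 0.997], [-1.0, 0.004, 0.002]]
```

>>> {"api": "arm_command", "payload": {"motion": [[10,3,0,0,0,0,0],[10,2,0,0,0,0,0],[10,1,0,0,0,0,0],[10,0,0,0,0,0,0]]}}

```text
clock: 24.08
position: [0.4901, -0.3274, 0.2438]
ee_rot: [-1.27, 1.169, 1.269]
force: [1.0, -0.1, -0.4]
width: 0.259
```

>>> {"api": "arm_command", "payload": {"motion": [[10,1,0,0,0,0,0],[10,1,0,0,0,0,0],[10,0,0,0,0,0,0]]}}

```text
clock: 24.45
position: [0.49, -0.3273, 0.2413]
ee_rot: [-1.269, 1.169, 1.269]
force: [-0.1, 0.5, -0.9]
width: 0.262
```

>>> {"api": "arm_command", "payload": {"motion": [[10,0.8,0,0,0,0,0],[10,0,0,0,0,0,0]]}}

```text
clock: 24.7
position: [0.49, -0.3273, 0.2405]
ee_rot: [-1.269, 1.169, 1.269]
force: [0.1, 0.7, 0.1]
width: 0.256
```

>>> {"api": "arm_command", "payload": {"motion": [[10,0.8,0,0,0,0,0],[10,0.6,0,0,0,0,0],[10,0,0,0,0,0,0]]}}

```text
clock: 25.08
position: [0.49, -0.3274, 0.2393]
ee_rot: [-1.269, 1.169, 1.269]
force: [-0.5, 0.4, -0.2]
width: 0.262
```

>>> {"api": "arm_command", "payload": {"motion": [[10,0.7,0,0,0,0,0],[10,0,0,0,0,0,0]]}}

```text
clock: 25.32
position: [0.4901, -0.3274, 0.2392]
ee_rot: [-1.269, 1.169, 1.269]
force: [-1.8, 1.4, 8.2]
width: 0.255
```

>>> {"api": "arm_command", "payload": {"motion": [[10,0.7,0,0,0,0,0],[10,0,0,0,0,0,0]]}}

```text
clock: 25.58
position: [0.4902, -0.3274, 0.2391]
ee_rot: [-1.27, 1.169, 1.268]
force: [-2.9, 2.6, 15.1]
width: 0.256
```

>>> {"api": "arm_command", "payload": {"motion": [[10,-1,0,0,0,0,0],[28,0,0,0,0,0,0],[36,0,0,0,0,0,0],[36,0,0,0,0,0,0],[36,-15,0,0,0,0,0]], "newtons": 30}}

```text
clock: 26.2
position: [0.4896, -0.3271, 0.2533]
ee_rot: [-1.267, 1.17, 1.271]
force: [-0.5, -0.5, 0.9]
width: 0.392
```

>>> {"api": "arm_command", "payload": {"motion": [[36,-40,0,0,0,0,0],[36,-55,0,0,0,0,0],[36,0,0,0,0,0,0]]}}

```text
clock: 26.58
position: [0.4911, -0.3284, 0.3543]
ee_rot: [-1.276, 1.167, 1.261]
force: [0.0, -0.4, -0.6]
width: 0.392
```

Run:
```python
from h import *
st(); i=get_image("scene")
cv2.imwrite("pics/s7.png",cv2.resize(i["frame"][130:310,150:460,::-1],None,fx=2.5,fy=2.5))
plan(tool(YAW+np.pi/2),S(0,30,179))
```

```text
t 26.57 tcp [ 0.4911 -0.3284  0.3543] grasp [ 0.4923 -0.3291  0.1953] F [ 0.  -0.4 -0.6] w mm 36.1
[[0.008, -0.997, -0.081], [-0.004, -0.081, 0.997], [-1.0, -0.008, -0.005]]
shift mm [ 13.  -84.7 440.6] turn deg [ 0.02 -0.15  0.25]
```

View pics/s7.png

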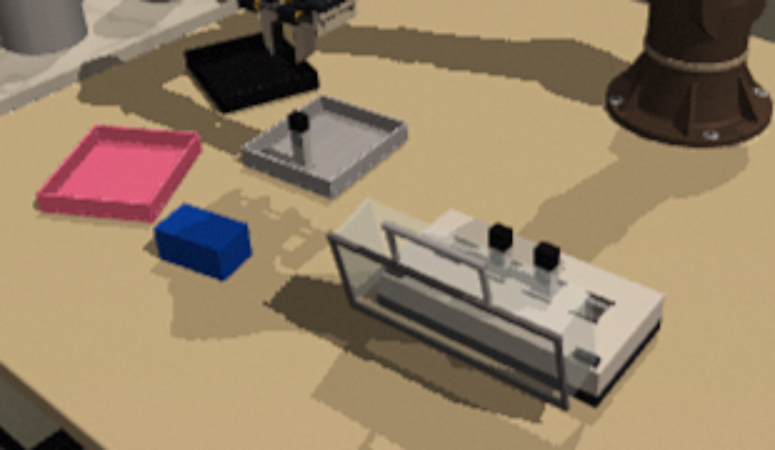

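Cell 4 stands in the grey tray at (300,140). On to cell 3.

>>> {"api": "arm_command", "payload": {"motion": [[36,0,-7,35,0,0,0],[36,0,-10,53,0,0,0],[36,0,-10,53,0,0,0],[36,0,-10,53,0,0,0],[36,0,-10,53,0,0,0]]}}

```text
clock: 27.25
position: [0.5163, -0.0756, 0.3482]
ee_rot: [-1.268, 1.17, 1.27]
force: [1.5, -0.9, -0.3]
width: 0.394
```

>>> {"api": "arm_command", "payload": {"motion": [[36,0,-10,53,0,0,0],[36,0,-10,53,0,0,0],[36,0,-10,53,0,0,0],[36,0,-7,34,0,0,0],[36,0,0,0,0,0,0]]}}

```text
clock: 27.88
position: [0.5373, 0.1215, 0.348]
ee_rot: [-1.272, 1.167, 1.275]
force: [0.1, -0.2, 0.1]
width: 0.392
```

Run:
```python
from h import *
st(); plan(tool(YAW+np.pi/2),S(0,30,98)); get_image("wrist")
print([(np.round(d["point"],4),round(d["p"],2)) for d in pinpoint("wrist","cell3_top")[:4]])
```

```text
t 27.88 tcp [0.5373 0.1215 0.348 ] grasp [0.5371 0.1216 0.189 ] F [ 0.1 -0.2  0.1] w mm 36.1
[[-0.002, -0.996, -0.087], [0.001, -0.087, 0.996], [-1.0, 0.001, 0.001]]
shift mm [91.  -1.6 -3.5] turn deg [ 0.34  0.06 -0.09]
[(array([0.5389, 0.1202, 0.1079]), 0.86)]
```

>>> {"api": "arm_command", "payload": {"motion": [[36,30,0,-1,0,0,0],[36,30,-1,0,0,0,0],[36,20,0,0,0,0,0],[36,10,0,0,0,0,0],[36,0,0,0,0,0,0]]}}

```text
clock: 28.6
position: [0.5388, 0.1162, 0.2585]
ee_rot: [-1.268, 1.171, 1.269]
force: [-0.4, -0.1, -0.9]
width: 0.391
```

Run:
```python
from h import *
st(); plan(tool(YAW+np.pi/2),S(0,30,98))
```

```text
t 28.6 tcp [0.5388 0.1162 0.2585] grasp [0.5387 0.116  0.0995] F [-0.4 -0.1 -0.9] w mm 36.0
[[-0.001, -0.997, -0.08], [-0.001, -0.08, 0.997], [-1.0, 0.001, -0.001]]
shift mm [ 1.5 -0.4  2. ] turn deg [-0.05 -0.03 -0.06]
```

>>> {"api": "arm_command", "payload": {"motion": [[36,1,0,2,0,0,0],[10,0,0,0,0,0,0],[10,0,0,0,0,0,0],[10,0,0,0,0,0,0],[10,0,0,0,0,0,0]], "newtons": 50}}

```text
clock: 29.22
position: [0.539, 0.1192, 0.2583]
ee_rot: [-1.269, 1.169, 1.269]
force: [0.0, 0.6, 6.5]
width: 0.26
```

>>> {"api": "arm_command", "payload": {"motion": [[10,0.41,-18.4,0,0,0,4.5],[10,0.41,-18.4,0,0,0,4.5],[10,0.41,-18.4,0,0,0,4.5],[10,0.41,-18.4,0,0,0,4.5],[10,0,0,0,0,0,0]]}}

```text
clock: 29.85
position: [0.6112, 0.125, 0.2477]
ee_rot: [-1.111, 1.412, 1.498]
force: [-5.4, 0.2, 15.0]
width: 0.259
```

>>> {"api": "arm_command", "payload": {"motion": [[10,1.04,18.4,0,0,0,-4.5],[10,1.04,18.4,0,0,0,-4.5],[10,1.04,18.4,0,0,0,-4.5],[10,1.04,18.4,0,0,0,-4.5],[10,0,0,0,0,0,0]]}}

```text
clock: 30.48
position: [0.5385, 0.119, 0.2585]
ee_rot: [-1.27, 1.168, 1.268]
force: [2.5, -0.3, 0.6]
width: 0.258
```

>>> {"api": "arm_command", "payload": {"motion": [[10,0.41,18.4,0,0,0,-4.5],[10,0.41,18.4,0,0,0,-4.5],[10,0.41,18.4,0,0,0,-4.5],[10,0.41,18.4,0,0,0,-4.5],[10,0,0,0,0,0,0]]}}

```text
clock: 31.1
position: [0.4682, 0.1136, 0.2484]
ee_rot: [-1.392, 0.922, 1.033]
force: [6.5, -0.5, 1.6]
width: 0.259
```

>>> {"api": "arm_command", "payload": {"motion": [[10,1.04,-18.4,0,0,0,4.5],[10,1.04,-18.4,0,0,0,4.5],[10,1.04,-18.4,0,0,0,4.5],[10,1.04,-18.4,0,0,0,4.5],[10,0,0,0,0,0,0]]}}

```text
clock: 31.72
position: [0.5409, 0.1193, 0.258]
ee_rot: [-1.268, 1.17, 1.269]
force: [-2.1, 0.1, 12.0]
width: 0.256
```

>>> {"api": "arm_command", "payload": {"motion": [[10,-2,0,0,0,0,0],[10,-2,0,0,0,0,0],[10,-2,0,0,0,0,0],[10,0,0,0,0,0,0]]}}

```text
clock: 32.22
position: [0.5386, 0.1192, 0.264]
ee_rot: [-1.269, 1.169, 1.269]
force: [-0.2, -0.1, -1.1]
width: 0.261
```

Run:
```python
from h import *
st()
```

```text
t 32.23 tcp [0.5386 0.1192 0.264 ] grasp [0.5387 0.1192 0.105 ] F [-0.2 -0.1 -1.1] w mm 24.0
[[0.0, -0.997, -0.082], [0.0, -0.082, 0.997], [-1.0, -0.0, 0.0]]
```

Free. Lift and carry.

>>> {"api": "arm_command", "payload": {"motion": [[10,-5,0,0,0,0,0],[10,-10,0,0,0,0,0],[10,-25,0,0,0,0,0],[10,-45,0,0,0,0,0],[10,-45,0,0,0,0,0]]}}

```text
clock: 32.85
position: [0.5385, 0.119, 0.3958]
ee_rot: [-1.269, 1.169, 1.269]
force: [0.8, 0.9, -0.8]
width: 0.259
```

Run:
```python
from h import *
st(); i=tray()
M=tool(YAW+np.pi/2);t=np.radians(6.8);plan(M,[.4413,-.3331,.235])
print([(np.round(d["point"],3),round(d["p"],2)) for d in pinpoint("top","cell4")[:4]])
```

```text
t 32.85 tcp [0.5385 0.119  0.3958] grasp [0.5386 0.119  0.2368] F [ 0.8  0.9 -0.8] w mm 23.8
[[0.0, -0.997, -0.082], [0.0, -0.082, 0.997], [-1.0, -0.0, 0.0]]
tray net [ 0.438 -0.336 -0.   ] rect [ 0.4414 -0.3329] [0.18  0.161] 7.05
shift mm [   3.4  135.2 -442.8] turn deg [0.01 0.12 0.51]
[(array([ 0.49 , -0.324,  0.004]), 0.51), (array([ 0.627,  0.471, -0.001]), 0.41)]
```

>>> {"api": "arm_command", "payload": {"motion": [[10,0,10,-34,0,0,0],[10,0,16,-52,0,0,0],[10,0,16,-52,0,0,0],[10,0,16,-52,0,0,0],[10,0,16,-52,0,0,0]]}}

```text
clock: 33.62
position: [0.4837, -0.1297, 0.3931]
ee_rot: [-1.268, 1.17, 1.27]
force: [0.5, -0.3, -1.1]
width: 0.261
```

>>> {"api": "arm_command", "payload": {"motion": [[10,0,16,-52,0,0,0],[10,0,16,-52,0,0,0],[10,0,16,-52,0,0,0],[10,0,12,-43,0,0,0],[10,0,0,0,0,0,0]]}}

```text
clock: 34.25
position: [0.4391, -0.3349, 0.3929]
ee_rot: [-1.264, 1.175, 1.265]
force: [-0.4, -0.1, -1.5]
width: 0.258
```

>>> {"api": "arm_command", "payload": {"motion": [[10,30,0,0,0,0,0],[10,45,0,0,0,0,0],[10,45,0,0,0,0,0],[10,28,0,0,0,0,0],[10,0,0,0,0,0,0]]}}

```text
clock: 34.88
position: [0.4406, -0.3297, 0.2436]
ee_rot: [-1.265, 1.17, 1.275]
force: [0.6, -0.1, 0.2]
width: 0.258
```

>>> {"api": "arm_command", "payload": {"motion": [[10,1.5,0,0,0,0,0],[10,1,0,0,0,0,0],[10,0,0,0,0,0,0]]}}

```text
clock: 35.25
position: [0.4414, -0.3314, 0.2442]
ee_rot: [-1.27, 1.169, 1.268]
force: [-0.4, -0.3, 0.0]
width: 0.261
```

>>> {"api": "arm_command", "payload": {"motion": [[10,1.2,0,0,0,0,0],[10,1.2,0,0,0,0,0],[10,0.8,0,0,0,0,0],[10,0,0,0,0,0,0]]}}

```text
clock: 35.75
position: [0.4412, -0.3314, 0.2402]
ee_rot: [-1.269, 1.169, 1.269]
force: [0.6, 0.7, 1.2]
width: 0.258
```

>>> {"api": "arm_command", "payload": {"motion": [[10,0.7,0,0,0,0,0],[10,0.5,0,0,0,0,0],[10,0,0,0,0,0,0]]}}

```text
clock: 36.12
position: [0.4413, -0.3314, 0.24]
ee_rot: [-1.27, 1.169, 1.268]
force: [-3.0, 2.4, 15.3]
width: 0.255
```

Contact. Release, lift and go to cell 2.

>>> {"api": "arm_command", "payload": {"motion": [[10,-1,0,0,0,0,0],[28,0,0,0,0,0,0],[36,0,0,0,0,0,0],[36,0,0,0,0,0,0],[36,-15,0,0,0,0,0]], "newtons": 30}}

```text
clock: 36.75
position: [0.4408, -0.3311, 0.2545]
ee_rot: [-1.267, 1.17, 1.271]
force: [-0.2, -0.3, 1.0]
width: 0.389
```

>>> {"api": "arm_command", "payload": {"motion": [[36,-40,0,0,0,0,0],[36,-53,0,0,0,0,0],[36,0,0,0,0,0,0],[36,0,0,0,0,0,0]]}}

```text
clock: 37.25
position: [0.441, -0.3312, 0.3483]
ee_rot: [-1.27, 1.169, 1.269]
force: [-0.3, 0.7, -1.6]
width: 0.391
```

Run:
```python
from h import *
st(); plan(tool(YAW+np.pi/2),S(0,-30,188))
```

```text
t 37.25 tcp [ 0.441  -0.3312  0.3483] grasp [ 0.4411 -0.3312  0.1893] F [-0.3  0.7 -1.6] w mm 35.9
[[0.001, -0.997, -0.082], [-0.0, -0.082, 0.997], [-1.0, -0.001, -0.0]]
shift mm [   1.3 -134.4  379.9] turn deg [ 0.03 -0.01  0.04]
```

>>> {"api": "arm_command", "payload": {"motion": [[36,0,-14,40,0,0,0],[36,0,-19,53,0,0,0],[36,0,-19,53,0,0,0],[36,0,-19,53,0,0,0],[36,0,-19,53,0,0,0]]}}

```text
clock: 37.88
position: [0.5101, -0.071, 0.3468]
ee_rot: [-1.268, 1.171, 1.271]
force: [1.6, -0.1, 0.1]
width: 0.39
```

>>> {"api": "arm_command", "payload": {"motion": [[36,0,-19,53,0,0,0],[36,0,-19,53,0,0,0],[36,0,-6.4,22,0,0,0],[36,0,0,0,0,0,0],[36,0,0,0,0,0,0]]}}

```text
clock: 38.5
position: [0.5437, 0.057, 0.3471]
ee_rot: [-1.268, 1.172, 1.269]
force: [0.4, 0.5, -0.3]
width: 0.393
```

Run:
```python
from h import *
st(); plan(tool(YAW+np.pi/2),S(0,-30,98)); get_image("wrist")
print([(np.round(d["point"],4),round(d["p"],2)) for d in pinpoint("wrist","cell2_top")[:4]])
```

```text
t 38.5 tcp [0.5437 0.057  0.3471] grasp [0.5435 0.0568 0.1881] F [ 0.4  0.5 -0.3] w mm 36.2
[[-0.002, -0.997, -0.08], [-0.001, -0.08, 0.997], [-1.0, 0.002, -0.001]]
shift mm [90.1 -0.5  1.5] turn deg [-0.05 -0.05 -0.1 ]
[(array([0.5416, 0.0586, 0.1119]), 0.64), (array([0.538 , 0.1173, 0.0213]), 0.59)]
```

>>> {"api": "arm_command", "payload": {"motion": [[36,30,0,2,0,0,0],[36,30,0,0,0,0,0],[36,20,0,0,0,0,0],[36,9,0,0,0,0,0],[36,0,0,0,0,0,0]]}}

```text
clock: 39.22
position: [0.5439, 0.0596, 0.2588]
ee_rot: [-1.268, 1.171, 1.269]
force: [-0.4, 0.3, -0.0]
width: 0.391
```

>>> {"api": "arm_command", "payload": {"motion": [[10,0,0,0,0,0,0],[10,0,0,0,0,0,0],[10,0,0,0,0,0,0],[10,0,0,0,0,0,0]], "newtons": 50}}

```text
clock: 39.72
position: [0.5444, 0.0603, 0.2596]
ee_rot: [-1.27, 1.168, 1.268]
force: [0.0, -1.4, 6.8]
width: 0.257
```

>>> {"api": "arm_command", "payload": {"motion": [[10,0.41,-18.4,0,0,0,4.5],[10,0.41,-18.4,0,0,0,4.5],[10,0.41,-18.4,0,0,0,4.5],[10,0.41,-18.4,0,0,0,4.5],[10,0,0,0,0,0,0]]}}

```text
clock: 40.35
position: [0.6166, 0.0661, 0.2488]
ee_rot: [-1.111, 1.412, 1.497]
force: [-4.4, -0.1, 13.6]
width: 0.256
```

>>> {"api": "arm_command", "payload": {"motion": [[10,1.04,18.4,0,0,0,-4.5],[10,1.04,18.4,0,0,0,-4.5],[10,1.04,18.4,0,0,0,-4.5],[10,1.04,18.4,0,0,0,-4.5],[10,0,0,0,0,0,0]]}}

```text
clock: 40.98
position: [0.5437, 0.0603, 0.2598]
ee_rot: [-1.27, 1.167, 1.268]
force: [3.3, -0.6, 0.9]
width: 0.255
```

>>> {"api": "arm_command", "payload": {"motion": [[10,0.41,18.4,0,0,0,-4.5],[10,0.41,18.4,0,0,0,-4.5],[10,0.41,18.4,0,0,0,-4.5],[10,0.41,18.4,0,0,0,-4.5],[10,0,0,0,0,0,0]]}}

```text
clock: 41.6
position: [0.4735, 0.0547, 0.2496]
ee_rot: [-1.392, 0.922, 1.033]
force: [4.8, -0.0, 4.8]
width: 0.256
```

>>> {"api": "arm_command", "payload": {"motion": [[10,1.04,-18.4,0,0,0,4.5],[10,1.04,-18.4,0,0,0,4.5],[10,1.04,-18.4,0,0,0,4.5],[10,1.04,-18.4,0,0,0,4.5],[10,0,0,0,0,0,0]]}}

```text
clock: 42.22
position: [0.5461, 0.0605, 0.2593]
ee_rot: [-1.268, 1.17, 1.27]
force: [-2.1, 0.7, 13.1]
width: 0.26
```

>>> {"api": "arm_command", "payload": {"motion": [[10,-2,0,0,0,0,0],[10,-2,0,0,0,0,0],[10,-2,0,0,0,0,0],[10,0,0,0,0,0,0]]}}

```text
clock: 42.72
position: [0.5438, 0.0603, 0.265]
ee_rot: [-1.269, 1.17, 1.269]
force: [0.4, -0.0, -1.5]
width: 0.256
```

Run:
```python
from h import *
st()
```

```text
t 42.73 tcp [0.5438 0.0603 0.265 ] grasp [0.5438 0.0603 0.106 ] F [ 0.4 -0.  -1.5] w mm 23.6
[[-0.0, -0.997, -0.082], [-0.0, -0.082, 0.997], [-1.0, 0.0, -0.0]]
```

>>> {"api": "arm_command", "payload": {"motion": [[10,-5,0,0,0,0,0],[10,-10,0,0,0,0,0],[10,-25,0,0,0,0,0],[10,-45,0,0,0,0,0],[10,-45,0,0,0,0,0]]}}

```text
clock: 43.35
position: [0.5437, 0.0603, 0.3969]
ee_rot: [-1.269, 1.169, 1.269]
force: [1.4, 0.4, -1.3]
width: 0.26
```

Run:
```python
from h import *
st(); i=tray(); cv2.imwrite("pics/t8.png",cv2.resize(i["frame"][130:270,330:540,::-1],None,fx=3,fy=3))
M=tool(YAW+np.pi/2);t=np.radians(6.8);plan(M,[.4413-.05*np.cos(t),-.3331-.05*np.sin(t),.235])
```

```text
t 43.35 tcp [0.5437 0.0603 0.3969] grasp [0.5438 0.0603 0.2379] F [ 1.4  0.4 -1.3] w mm 23.9
[[0.0, -0.997, -0.082], [0.0, -0.082, 0.997], [-1.0, -0.0, 0.0]]
tray net [ 0.439 -0.333  0.003] rect [ 0.4414 -0.333 ] [0.181 0.161] 7.05
shift mm [   4.4  185.7 -385.5] turn deg [0.02 0.08 0.52]
```

View pics/t8.png

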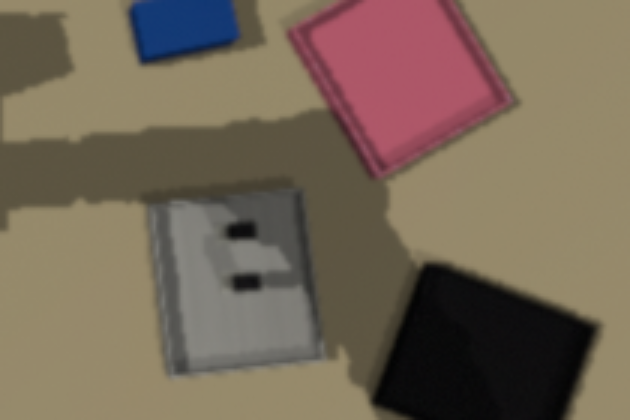

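Both cells stand in the unmoved grey tray, heads at (241,230) and (246,282). Carrying cell 2 there.

>>> {"api": "arm_command", "payload": {"motion": [[10,0,17,-35,0,0,0],[10,0,25,-52,0,0,0],[10,0,25,-52,0,0,0],[10,0,25,-52,0,0,0],[10,0,25,-52,0,0,0]]}}

```text
clock: 44.08
position: [0.4461, -0.1929, 0.3951]
ee_rot: [-1.269, 1.169, 1.269]
force: [1.0, -0.4, -1.6]
width: 0.26
```

>>> {"api": "arm_command", "payload": {"motion": [[10,0,25,-52,0,0,0],[10,0,25,-52,0,0,0],[10,0,18,-38,0,0,0],[10,0,0,0,0,0,0],[10,0,0,0,0,0,0]]}}

```text
clock: 44.7
position: [0.3911, -0.3379, 0.3947]
ee_rot: [-1.268, 1.169, 1.27]
force: [0.8, 0.7, -1.3]
width: 0.258
```

>>> {"api": "arm_command", "payload": {"motion": [[10,30,0,0,0,0,0],[10,45,0,0,0,0,0],[10,45,0,0,0,0,0],[10,28,0,0,0,0,0],[10,0,0,0,0,0,0]]}}

```text
clock: 45.32
position: [0.3912, -0.3366, 0.2453]
ee_rot: [-1.267, 1.168, 1.275]
force: [0.1, 0.4, -0.6]
width: 0.259
```

>>> {"api": "arm_command", "payload": {"motion": [[10,1,0,0,0,0,0],[10,1,0,0,0,0,0],[10,0,0,0,0,0,0]]}}

```text
clock: 45.7
position: [0.3913, -0.3386, 0.2458]
ee_rot: [-1.27, 1.169, 1.268]
force: [-1.3, -0.6, -1.7]
width: 0.258
```

>>> {"api": "arm_command", "payload": {"motion": [[10,1.3,0,0,0,0,0],[10,1.2,0,0,0,0,0],[10,0.8,0,0,0,0,0],[10,0,0,0,0,0,0]]}}

```text
clock: 46.2
position: [0.391, -0.3385, 0.2415]
ee_rot: [-1.269, 1.17, 1.269]
force: [0.6, 0.5, -1.6]
width: 0.258
```

>>> {"api": "arm_command", "payload": {"motion": [[10,0.7,0,0,0,0,0],[10,0.5,0,0,0,0,0],[10,0,0,0,0,0,0]]}}

```text
clock: 46.58
position: [0.3911, -0.3386, 0.2413]
ee_rot: [-1.269, 1.169, 1.268]
force: [-2.0, 2.5, 13.3]
width: 0.26
```

>>> {"api": "arm_command", "payload": {"motion": [[10,-1,0,0,0,0,0],[28,0,0,0,0,0,0],[36,0,0,0,0,0,0],[36,0,0,0,0,0,0],[36,-15,0,0,0,0,0]], "newtons": 25}}

```text
clock: 47.2
position: [0.3907, -0.3382, 0.2561]
ee_rot: [-1.267, 1.17, 1.271]
force: [-0.1, 0.2, 0.1]
width: 0.393
```

>>> {"api": "arm_command", "payload": {"motion": [[36,-40,0,0,0,0,0],[30,-60,0,0,0,0,0],[30,-60,0,0,0,0,0],[30,-25,0,0,0,0,0],[30,0,0,0,0,0,0]]}}

```text
clock: 47.82
position: [0.391, -0.3389, 0.4444]
ee_rot: [-1.273, 1.168, 1.264]
force: [-0.2, -0.8, -0.0]
width: 0.326
```

Run:
```python
from h import *
st(); i=get_image("scene"); cv2.imwrite("pics/s9.png",cv2.resize(i["frame"][130:310,150:460,::-1],None,fx=2.5,fy=2.5))
print([(np.round(d["point"],4),round(d["p"],2)) for d in pinpoint("scene","hood_bar")[:3]])
print(np.round(arm.observe()["joints"],2))
plan(tool(YAW+np.pi/2),[.7072,.1018,.28])
```

```text
t 47.83 tcp [ 0.391  -0.3389  0.4444] grasp [ 0.3917 -0.3393  0.2854] F [-0.2 -0.8 -0. ] w mm 30.0
[[0.005, -0.997, -0.081], [-0.003, -0.081, 0.997], [-1.0, -0.004, -0.003]]
[(array([0.7077, 0.1036, 0.2038]), 0.93), (array([ 0.4408, -0.3312,  0.0873]), 0.62)]
[ 0.29  0.23  0.4   1.8  -0.1   1.13  2.37]
shift mm [   2.6 -351.4  412.8] turn deg [0.03 0.01 0.01]
```

View pics/s9.png

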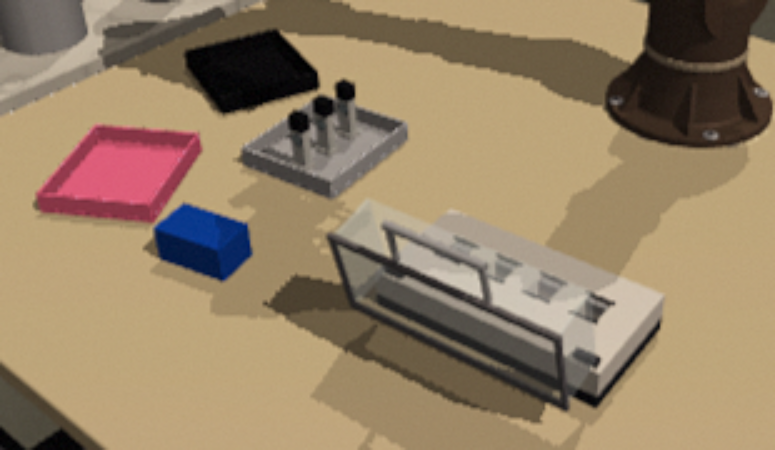

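All three cells stand in the tray, heads at (299,122), (323,106) and (346,90); all wells are empty and the hood is on its stop. Going to the bar.

>>> {"api": "arm_command", "payload": {"motion": [[30,0,-22,26,0,0,0],[30,0,-36,42,0,0,0],[30,0,-36,43,0,0,0],[30,0,-36,43,0,0,0],[30,0,-36,43,0,0,0]]}}

```text
clock: 48.55
position: [0.5408, -0.127, 0.4401]
ee_rot: [-1.267, 1.171, 1.271]
force: [1.2, -0.4, 0.1]
width: 0.334
```

>>> {"api": "arm_command", "payload": {"motion": [[30,0,-36,42,0,0,0],[30,0,-36,42,0,0,0],[30,0,-36,42,0,0,0],[30,0,-36,42,0,0,0],[30,0,-41,48,0,0,0]]}}

```text
clock: 49.18
position: [0.7074, 0.102, 0.4398]
ee_rot: [-1.268, 1.173, 1.27]
force: [1.6, -0.9, 0.1]
width: 0.326
```

>>> {"api": "arm_command", "payload": {"motion": [[30,0,0,0,10,0,0],[30,0,0,0,10,0,0],[30,0,0,0,10,0,0],[30,0,0,0,10,0,0],[30,0,0,0,10,0,0]]}}

```text
clock: 49.8
position: [0.7065, 0.1012, 0.4394]
ee_rot: [-0.605, 1.488, 0.605]
force: [-0.3, -0.1, -1.2]
width: 0.328
```

>>> {"api": "arm_command", "payload": {"motion": [[30,0,0,0,10,0,0],[30,0,0,0,10,0,0],[30,0,0,0,10,0,0],[30,0,0,0,10,0,0],[30,0,0,0,0,0,0]]}}

```text
clock: 50.42
position: [0.7066, 0.1015, 0.4397]
ee_rot: [-0.066, 1.573, 0.064]
force: [0.2, -0.5, -0.2]
width: 0.328
```

Run:
```python
from h import *
st(); plan(tool(YAW),[.7072,.1018,.202]); get_image("wrist")
print([(np.round(d["point"],4),round(d["p"],2)) for d in pinpoint("wrist","hood_bar")[:3]])
```

```text
t 50.42 tcp [0.7066 0.1015 0.4397] grasp [0.7062 0.1013 0.2807] F [ 0.2 -0.5 -0.2] w mm 30.1
[[-0.003, -0.082, 0.997], [-0.001, 0.997, 0.082], [-1.0, -0.001, -0.003]]
shift mm [78.7  0.3  0.9] turn deg [ 0.08 -0.16  0.05]
[(array([0.7066, 0.1025, 0.2032]), 0.88), (array([ 0.5443, -0.0067,  0.0191]), 0.46)]
```

Descend, pinch, then reverse the arc.

>>> {"api": "arm_command", "payload": {"motion": [[30,25,0,0.5,0,0,0],[30,25,0,0,0,0,0],[30,20,0,0,0,0,0],[30,8.5,0,0,0,0,0],[30,0,0,0,0,0,0]]}}

```text
clock: 51.15
position: [0.7072, 0.1012, 0.3625]
ee_rot: [-0.065, 1.571, 0.065]
force: [-0.1, -0.4, 0.1]
width: 0.326
```

>>> {"api": "arm_command", "payload": {"motion": [[0,0,0,0,0,0,0],[0,0,0,0,0,0,0],[0,0,0,0,0,0,0],[0,0,0,0,0,0,0],[0,0,0,0,0,0,0]]}}

```text
clock: 51.78
position: [0.7072, 0.1013, 0.3636]
ee_rot: [-0.064, 1.57, 0.064]
force: [-3.6, -0.4, 6.1]
width: 0.098
```

Run:
```python
from h import *
st()
```

```text
t 51.77 tcp [0.7072 0.1013 0.3636] grasp [0.7072 0.1013 0.2046] F [-3.6 -0.4  6.1] w mm 9.0
[[0.0, -0.082, 0.997], [0.0, 0.997, 0.082], [-1.0, 0.0, 0.0]]
```

>>> {"api": "arm_command", "payload": {"motion": [[0,-3.5,0,-6,0,0,0],[0,-4.8,0,-9.3,0,0,0],[0,-5.6,0,-12.8,0,0,0],[0,-4.5,0,-13.2,0,0,0],[0,-3.5,0,-13.5,0,0,0]]}}

```text
clock: 52.4
position: [0.6517, 0.0967, 0.3855]
ee_rot: [-0.064, 1.569, 0.064]
force: [3.0, 0.7, 3.9]
width: 0.1
```

>>> {"api": "arm_command", "payload": {"motion": [[0,-2.4,0,-13.7,0,0,0],[0,-1.3,0,-13.9,0,0,0],[0,-0.2,0,-13.9,0,0,0],[0,1,0,-13.9,0,0,0],[0,2.1,0,-13.8,0,0,0]]}}

```text
clock: 53.02
position: [0.5826, 0.0913, 0.3852]
ee_rot: [-0.064, 1.571, 0.064]
force: [0.0, 1.6, 3.1]
width: 0.1
```

>>> {"api": "arm_command", "payload": {"motion": [[0,3.2,0,-13.5,0,0,0],[0,4.2,0,-13.3,0,0,0],[0,5.3,0,-12.9,0,0,0],[0,6.3,0,-12.4,0,0,0],[0,7.3,0,-11.9,0,0,0]]}}

```text
clock: 53.65
position: [0.519, 0.0861, 0.3588]
ee_rot: [-0.064, 1.57, 0.065]
force: [1.2, 2.7, -2.2]
width: 0.1
```

>>> {"api": "arm_command", "payload": {"motion": [[0,8.2,0,-11.2,0,0,0],[0,9.1,0,-10.6,0,0,0],[0,9.9,0,-9.8,0,0,0],[0,10.6,0,-9,0,0,0],[0,11.3,0,-8.1,0,0,0]]}}

```text
clock: 54.28
position: [0.4709, 0.0821, 0.3095]
ee_rot: [-0.064, 1.57, 0.064]
force: [2.4, 5.5, -1.4]
width: 0.098
```

Run:
```python
from h import *
st()
def ex(t): a=np.arctan2(55,165)+t; return S(75-174*np.cos(a),0,54+174*np.sin(a))
print(ex(.26))
```

```text
t 54.27 tcp [0.4709 0.0821 0.3095] grasp [0.4709 0.0821 0.1505] F [ 2.4  5.5 -1.4] w mm 9.0
[[0.0, -0.082, 0.997], [0.0, 0.997, 0.082], [-1.0, 0.0, 0.0]]
[0.47135429 0.0825946  0.1496108 ]
```

>>> {"api": "arm_command", "payload": {"motion": [[0,8,0,-4.9,0,0,0],[0,8,0,-4.4,0,0,0],[0,7,0,-3.6,0,0,0],[0,5,0,-2.4,0,0,0],[0,3,0,-1.4,0,0,0]]}}

```text
clock: 54.9
position: [0.4549, 0.0807, 0.2789]
ee_rot: [-0.064, 1.569, 0.064]
force: [1.3, 5.1, -1.4]
width: 0.101
```

>>> {"api": "arm_command", "payload": {"motion": [[0,2,0,-0.9,0,0,0],[0,2,0,-0.7,0,0,0],[0,0,0,0,0,0,0]]}}

```text
clock: 55.28
position: [0.4533, 0.0806, 0.275]
ee_rot: [-0.064, 1.569, 0.064]
force: [1.9, 4.8, -1.5]
width: 0.1
```

Run:
```python
from h import *
st()
```

```text
t 55.27 tcp [0.4533 0.0806 0.275 ] grasp [0.4534 0.0806 0.116 ] F [ 1.9  4.8 -1.5] w mm 9.2
[[0.001, -0.082, 0.997], [-0.0, 0.997, 0.082], [-1.0, -0.0, 0.001]]
```

>>> {"api": "arm_command", "payload": {"motion": [[0,1.5,0,-0.5,0,0,0],[0,1.5,0,-0.5,0,0,0],[0,1,0,-0.3,0,0,0],[0,0,0,0,0,0,0]]}}

```text
clock: 55.78
position: [0.452, 0.0805, 0.271]
ee_rot: [-0.064, 1.569, 0.064]
force: [2.0, 5.1, -0.5]
width: 0.1
```

>>> {"api": "arm_command", "payload": {"motion": [[0,1,0,-0.3,0,0,0],[0,1,0,-0.3,0,0,0],[0,0,0,0,0,0,0]]}}

```text
clock: 56.15
position: [0.4518, 0.0803, 0.2704]
ee_rot: [-0.063, 1.568, 0.065]
force: [-4.7, 3.2, 24.2]
width: 0.099
```

>>> {"api": "arm_command", "payload": {"motion": [[0,1,0,0,0,0,0],[0,0,0,0,0,0,0]]}}

```text
clock: 56.4
position: [0.4518, 0.0801, 0.2697]
ee_rot: [-0.063, 1.568, 0.065]
force: [-7.0, 4.4, 32.3]
width: 0.098
```

Firm contact: shut. Ease off, release and retreat.

>>> {"api": "arm_command", "payload": {"motion": [[0,-1.3,0,0,0,0,0],[0,-0.3,0,0,0,0,0],[20,0,0,0,0,0,0],[30,0,0,0,0,0,0],[30,0,0,0,0,0,0]]}}

```text
clock: 57.02
position: [0.4509, 0.0799, 0.2694]
ee_rot: [-0.064, 1.571, 0.063]
force: [0.1, 0.9, -0.7]
width: 0.316
```

>>> {"api": "arm_command", "payload": {"motion": [[30,-20,0,0,0,0,0],[30,-40,0,0,0,0,0],[30,-40,0,0,0,0,0],[30,0,0,-40,0,0,0],[30,0,0,0,0,0,0]]}}

```text
clock: 57.65
position: [0.4092, 0.0765, 0.3696]
ee_rot: [-0.064, 1.572, 0.065]
force: [0.9, -0.0, 0.5]
width: 0.326
```

Run:
```python
from h import *
st(); i=get_image("scene"); cv2.imwrite("pics/s10.png",cv2.resize(i["frame"][130:370,150:560,::-1],None,fx=1.9,fy=1.9))
for t in("hood_bar","jar","beaker","tipbox"):print(t,[(np.round(d["point"],4),round(d["p"],2)) for d in pinpoint("scene",t)[:2]])
tray()
```

```text
t 57.65 tcp [0.4092 0.0765 0.3696] grasp [0.4088 0.0767 0.2106] F [ 0.9 -0.   0.5] w mm 30.0
[[-0.002, -0.082, 0.997], [0.001, 0.997, 0.082], [-1.0, 0.001, -0.002]]
hood_bar [(array([0.4489, 0.0798, 0.1109]), 0.64), (array([ 0.3912, -0.3369,  0.0004]), 0.54)]
jar [(array([ 0.6349,  0.4682, -0.0008]), 0.63), (array([0.5451, 0.0627, 0.0254]), 0.39)]
beaker [(array([0.4149, 0.4746, 0.0018]), 0.89), (array([ 0.4394, -0.328 ,  0.0074]), 0.21)]
tipbox [(array([ 7.098e-01, -2.724e-01, -3.000e-04]), 0.79)]
tray net [ 0.439 -0.329  0.001] rect [ 0.4398 -0.33  ] [0.18  0.162] 7.13
```

View pics/s10.png

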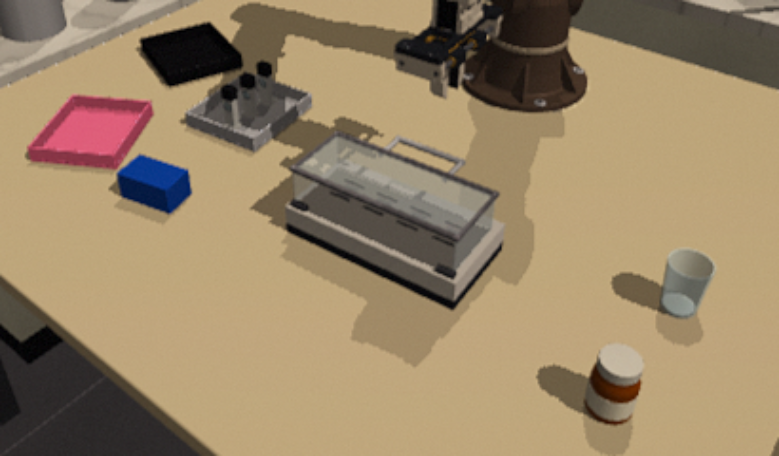

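The hood is shut at (395,185), the three cells stand in the tray at (245,95), the bystanders have not moved and the gripper is clear. Handing in.

```bash
python3 -c "
from cell import arm
print(arm.sign_off())"
```

```text
the job is handed in; nothing more can be done
None
```

I lifted the hood onto its stop, took out cells 2, 3 and 4 (well 1 was empty), stood them in the grey steel tray, and lowered the hood until shut. I handed the job in at about 58 s; no verdict was reported.

- **Cell 4:** it stayed locked after the first 15° rock, with about 28 N on the pull. I set it back down, rocked it again to 18° on both sides with a firmer grip, and it came out freely. Cells 3 and 2 were rocked to 18° once and came out freely.
- **Hood shut:** the last pictures put the bar at (0.449, 0.080, 0.111). I expected (0.452, 0.081, 0.109), so it agrees within the finder's accuracy. Closing met firm contact; I pressed to about 32 N on the wrist before releasing.
- **Tray and cells:** all three cells were standing inside the tray. The tray centre read about 3 mm from its earlier position, which is close to the measuring noise.
- **Bystanders:** the jar, beaker and blue box read within about 6 mm of where they started. The robot never touched them.

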